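# Clamp the bearing block in the quick-action vice

## Robot

A 6-joint arm with a two-finger parallel gripper is mounted at the origin on the work surface; the furniture and walls round the work are solid. World frame = base frame: x ahead of the robot, y to its left, z up, the work surface at z = 0. Lengths are in m, angles in rad, forces in N, time in s.
With the tool pointing down it reaches from about 0.25 to 0.725 m from the base axis. Payload 4 kg.
Tool frame: the origin (TCP) lies midway between the tips of the shut fingers; the grasp point (between the pads) lies 19 mm behind it; y points along the fingers, x is the direction in which the jaws open and shut, and the axes are right-handed (so a half turn about y gives the same grasp; the last joint's range is limited). The gripper opens to 85 mm and grips with 20 to 120 N. Pads are 22 mm wide; open, the fingers measure 114 mm over their backs; the gripper's body (76 mm by 85 mm) begins 54 mm behind the grasp point. The pads swing forward as they close: fully open they stand 13 mm farther back than shut.
Start: joints at [0, 0.241, 0.005, 1.335, 0, 1.571], TCP at [0.5, -0, 0.231] pointing down, gripper open.
Joint ranges: [-2.72, 2.72], [-1.05, 1.87], [-1.09, 1.28], [-1.99, 2.15], [-1.42, 1.44], [-3.14, 3.14]. Speed limits (rad/s): [2.79, 2.79, 3.14, 3.14, 3.14, 3.14].

## Interface

Orientations are given as a unit quaternion [x, y, z, w].
In Python, from workcell import bot gives the robot as it stands. The module is installed in compiled form; this text tells all that it offers.
- The arm moves only by the shell command python3 -m inch 'ROWS'. ROWS is text: rows parted by semicolons, each of 7 numbers parted by spaces: the turn, a rotation vector about the tool's x, y, z in degrees, then the shift along the tool's x, y, z in mm, then the closure, from 0 (fully open) to 1 (shut). In form: ax ay az dx dy dz fingers; .... A call has 1 to 12 rows; each row shifts and turns the commanded pose from where the row before left it, along the tool's axes as they then stand; what a row does not reach is not made up. A row lasts 1/8 s, in which the tool goes at most 62.5 mm and 10.7 degrees, less where a joint would pass 70% of its speed; a pose out of reach is approached as far as the arm can. A call with a gripper value outside its range is refused whole. The fingers move at their own pace and stop on an object; the grip force is fixed at half the most. Time passes only in rows, so rows that do not move let the fingers close. It gives the time, the measured TCP pose, the force and the opening at its end, in the units of the state.
- bot.get_obs(): the state, without advancing time (a new reading comes with each control period).
- bot.camera(name): name is "scene" or "side" or "wrist"; returns a dict with "color" (384x512x3 uint8, blue, green, red), "fx", "fy", "cx", "cy" (pixels), "extrinsics" (4x4, takes a point from world to camera coordinates). Camera axes: x right, y up, looking along -z (the intrinsics and any distortion apply to the point x, -y, -z); pixel columns grow to the right and rows downward; lengths in m; the calibration is good to about 2 mm. A picture is of the moment at which its call begins. There is no depth.
- bot.job_done(): hands the job in, once; it reports no verdict.
Trained networks look in the newest picture that a camera, given by its name, has taken for a name from the list of things; names that differ only in an ending like _2 or _b are one class to them, and where a whole thing is asked for, a point or a joint stands for the part that bears it (a point fixed in the world has none). Each returns a list of dicts, best first, with "conf" (0 to 1); they miss things now and then, are a little off and sometimes report something else, mostly with a low value. They report only what shows in the picture. A call takes as long as a camera call. They do not tell look-alikes from the thing itself.
- bot.look_for(name, camera): "extent" ([left, top, right, bottom] in pixels, round what is visible of it).
- bot.cut_out(name, camera): "region" (384x512 bool, what is visible of it) and "extent" ([left, top, right, bottom] in pixels, round what is visible of it).
- bot.spot_point(name, camera): "point" ([column, row] in pixels: a listed point, or the origin of a listed thing).
The state is a dict: "clock": time; "joint_pos": joint angles; "joint_vel": joint speeds; "tau": joint torques, N m; "eef_pos": TCP position; "tool_rot": TCP orientation; "ft_force": force on the tool from outside, world axes, zero at the start; "ft_torque": the same for the moment, N m; "grip_width": finger opening in m.
Only numpy, scipy, OpenCV 4.12 (cv2) and the standard library are available. Lean on these libraries where they do the work, as an engineer would, in place of code of your own. Each camera call takes 0.05 s, during which the arm holds its last target.

## Task

Take the aluminium bearing block out of its parking rack, set it down on the bench to change your grip, and lay it flat between the side guides of the quick-action vice. Then hold in the thumb button on the side of the sliding jaw while you slide that jaw along until the block is clamped against the fixed jaw, and let go so that the button springs out and the jaw locks there. Do not disturb the other things on the bench.

Things in the scene. Friction and masses are not known exactly. Their poses are not given: they have to be found in the camera images.
- block: The loose workpiece: a plain aluminium block, 40 mm along its x, 52 mm along its y, 45 mm high, 0.25 kg, with a round bore showing on the two 52 mm wide faces (its +x and -x faces) and two small dark holes on top. Origin at the centre of its underside, z up. It starts in the rack.
- rack: Fixed dark steel parking rack. Base plate 70 mm (x) by 60 mm (y), 6 mm thick; an upright wall at each x end (inner faces at x = -23 and +23 mm, tops 55 mm over the bench). Origin: centre of the underside. The bench is bare, for setting the block down, 100 to 140 mm from the rack straight towards the robot's base.
- rack_floor (a point): Top of the rack's base plate, 6 mm over the bench, axes as the rack. The block starts here, its x along the rack's x, top at 51 mm; the end walls cover its +x and -x faces, so here it can be taken only by its +y and -y faces, 52 mm apart, where the rack is open.
- vice: Fixed quick-action vice of dark steel, x -130 to +114 mm, bed 84 mm wide with its top at z = 20 mm, four feet reaching to y = -64 and +64 mm. Origin on the bench; local +x is the closing direction. The grey fixed jaw has its face at x = +85 mm, top at z = 75 mm. Two side guides with tops at z = 68 mm run from x = -3 to +85 mm, 58 mm apart inside (y -29 to +29).
- vice_seat (a point): Where the centre of the block's underside is when clamped: on the bed, 20 mm from the fixed jaw's face, midway between the guides; axes as the vice. The block fits between the guides (3 mm to spare each side) only with its x along the vice's x, either way round, held by its x faces, 40 mm apart. It may be let go up to 60 mm short of the seat: the sliding jaw pushes it home.
- jaw_face (a point): Middle of the front face of the sliding jaw, 25 mm over the bed; axes as the vice. Its nose (48 mm wide, 45 mm high over the bed, 52 mm long) passes between the side guides.
- jaw_grip (a point): Centre of the sliding jaw's grip body, 69 mm behind its front face and 50 mm over the bench; axes as the vice. The body is 42 mm along x, 50 mm along y, top 75.5 mm over the bench. Thumb button on its +y side, ribbed flat for the opposing finger on its -y side: pinch the two from above, 59 mm apart with the button out, 52 mm with it in.
- button_cap (a point): Centre of the outer face of the thumb button, a plain steel round of 19 mm diameter on the sliding jaw's +y side, 50 mm over the bench; it moves along the vice's -y when pressed, 7 mm in all. It is pushed out by a spring, 5 N at rest and 8.5 N fully in. The jaw is free while the button is at least 4 mm in.
- jaw (a joint): Travel of the sliding jaw along the vice's +x in m: 0 fully open; gap between the jaw faces = 0.121 - value, so it meets the seated block at 0.081. Its pawl locks between pins every 8 mm (0, 0.008, ... 0.080; 1 mm play each way); the last one holds the block. Moves freely with about 2 N, cannot move with the button out.
- jaw_button (a joint): How far the thumb button is pressed in, m: 0 out (locked), 0.007 fully in.
- bolt_tin: Bystander: round tin of bolts, 75 mm across, 37 mm high. Origin: centre of the underside.
- piston: Bystander: grey metal piston standing upright, 55 mm across, 54 mm high. Origin: centre of the underside.
- pliers_red: Bystander: pliers with red handles lying flat, 60 x 206 x 13 mm. Origin: centre of the underside.
- spark_plug: Bystander: spark plug lying, 21 x 77 x 23 mm. Origin: centre of the underside.
Not all that is in view belongs to the job. What is shaped like the block but orange is not meant.

How it is judged:
On the way, in this order (a step that is already met when the one before it is completed fails the run):
1. the block is set down on the bench, out of the rack, and let go (horizontal distance between block and rack above 0.05 m and height (world z) of block below 0.004 m and contact force between block and the fingers below 0.05 N), for 0.1 s.
2. the block lies flat on the vice's bed between the side guides and is let go, the sliding jaw still open (z of block in the frame of vice_seat between -0.004 and 0.004 m and y of block in the frame of vice_seat between -0.006 and 0.006 m and x of block in the frame of vice_seat above -0.085 m and contact force between block and the fingers below 0.05 N and value of joint jaw below 0.05 m), for 0.1 s.
3. the thumb button is held in while the sliding jaw comes up to the block at the fixed jaw (value of joint jaw_button above 0.003 m and value of joint jaw above 0.072 m).
At the end, for the whole second after the job is handed in: The block lies flat on the vice's bed, square between the guides, within 6 mm of its seat at the fixed jaw; the sliding jaw stands locked in its last notch (jaw travel over 77.5 mm) with its thumb button sprung out (under 1.5 mm in), and everything is let go and at rest (value of joint jaw above 0.0775 m and value of joint jaw_button below 0.0015 m and horizontal distance between block and vice_seat below 0.006 m and z of block in the frame of vice_seat between -0.004 and 0.004 m and angle between block's own z axis and vertical below 0.08 rad and angle between the x axis of block and the x axis of vice, either way round below 0.12 rad and linear speed of block below 0.01 m/s and contact force between the fingers and anything else below 0.05 N); the robot touches nothing.
It fails at once if a bystander (bolt tin, piston, pliers, spark plug) is moved by more than 30 mm (distance of any of bolt_tin, piston, pliers_red, spark_plug from where it was at the start of the episode above 0.03 m).
It also fails if it takes over 64 s, if anything falls off the work surface, if the arm or the gripper's body presses on something with over 40 N, if the wrist force passes 120 N, or if a joint passes its speed limit or range.

## Working session

There is one attempt and no reset: what is moved stays moved. The work goes in short steps, Python scripts to look and compute and a shell command to move; the robot and the scene stay as the last step left them, time stands still between calls to the robot, and variables do not carry over. Pictures are saved under pics/ and viewed, and the job is handed in when it is done.

```bash
ls; mkdir -p pics; cat > h.py <<'E'
import numpy as np, cv2
from workcell import bot
def snap(cam, fn=None):
    c=bot.camera(cam)
    if fn: cv2.imwrite('pics/'+fn, c['color'])
    return c
def ray(c,uv):
    E=np.array(c['extrinsics']); R=E[:3,:3]; t=E[:3,3]
    d=np.array([(uv[0]-c['cx'])/c['fx'], -(uv[1]-c['cy'])/c['fy'], -1.])
    return -R.T@t, R.T@d
def onz(c,uv,z):
    o,d=ray(c,uv); s=(z-o[2])/d[2]; return o+s*d
def proj(c,p):
    E=np.array(c['extrinsics']); q=E[:3,:3]@np.array(p)+E[:3,3]
    return np.array([c['cx']+c['fx']*q[0]/-q[2], c['cy']-c['fy']*q[1]/-q[2]])
E
python3 - <<'E'
from h import *
np.set_printoptions(precision=4,suppress=True)
o=bot.get_obs(); print({k:np.round(v,4) for k,v in o.items()})
for cam in ['scene','side','wrist']:
    c=snap(cam,cam+'0.png'); print(cam,c.keys(),c['fx'],c['cx'],c['cy']); print(np.array(c['extrinsics']))
    for n in ['block','rack','rack_floor','vice','vice_seat','jaw_face','jaw_grip','button_cap','bolt_tin','piston','pliers_red','spark_plug']:
        try:
            r=bot.spot_point(n,cam); print(n,[(np.round(x['point'],1).tolist(),round(x['conf'],2)) for x in r[:3]])
        except Exception as e: print(n,e)
E
```

```text
pics
{'clock': np.float64(0.0), 'joint_pos': array([-0.    ,  0.2414,  0.0037,  1.3352, -0.    ,  1.5708]), 'joint_vel': array([-0.0015,  0.0001,  0.0003, -0.002 , -0.0007, -0.0023]), 'tau': array([  0.0006, -37.2316,  25.2407,   0.0168,   0.    ,   0.    ]), 'eef_pos': array([ 0.4994, -0.    ,  0.2304]), 'tool_rot': array([ 0.7071, -0.0007, -0.0007, -0.7071]), 'ft_force': array([0.3439, 0.7086, 0.5202]), 'ft_torque': array([ 0.0127,  0.0147, -0.0234]), 'grip_width': np.float64(0.0856)}
scene dict_keys(['color', 'fx', 'fy', 'cx', 'cy', 'extrinsics']) 423.46245503283905 254.96881076402045 192.97290749910707
[[ 0.6797 -0.7335  0.0046 -0.3603]
 [ 0.4393  0.4121  0.7983 -0.3571]
 [-0.5874 -0.5406  0.6023 -0.8637]
 [ 0.      0.      0.      1.    ]]
block [([225.7, 213.3], 0.93), ([209.9, 183.4], 0.77), ([275.1, 254.5], 0.69)]
rack [([204.4, 184.0], 0.81), ([303.5, 254.1], 0.73)]
rack_floor [([210.4, 182.4], 0.69)]
vice [([264.1, 261.0], 0.97)]
vice_seat [([247.1, 241.2], 0.98), ([255.0, 199.7], 0.55)]
jaw_face [([279.6, 255.2], 0.74)]
jaw_grip [([301.7, 258.7], 0.83)]
button_cap [([298.9
[... 814 characters left out ...]
3), ([224.6, 236.0], 0.33)]
pliers_red [([341.3, 279.0], 0.67), ([253.4, 182.4], 0.49)]
spark_plug [([291.7, 196.5], 0.37)]
wrist dict_keys(['color', 'fx', 'fy', 'cx', 'cy', 'extrinsics']) 311.6337366475982 256.60345517068015 192.79325955354892
[[ 1.     -0.0004  0.0009 -0.4997]
 [ 0.0007  0.955  -0.2965  0.0376]
 [-0.0007  0.2965  0.955  -0.3794]
 [ 0.      0.      0.      1.    ]]
block [([301.4, 34.2], 0.61)]
rack []
rack_floor []
vice [([250.6, 221.4], 0.88), ([276.2, 304.8], 0.6)]
vice_seat [([236.7, 178.7], 0.79)]
jaw_face [([259.9, 253.4], 0.82)]
jaw_grip []
button_cap [([248.6, 311.9], 0.53)]
bolt_tin [([404.0, 55.9], 0.62)]
piston []
pliers_red []
spark_plug [([257.7, 253.0], 0.39)]
```

View pics/scene0.png

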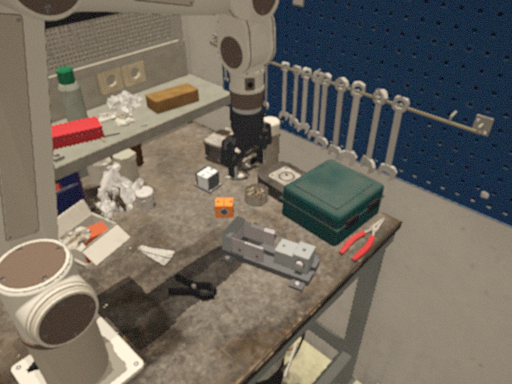

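View pics/side0.png

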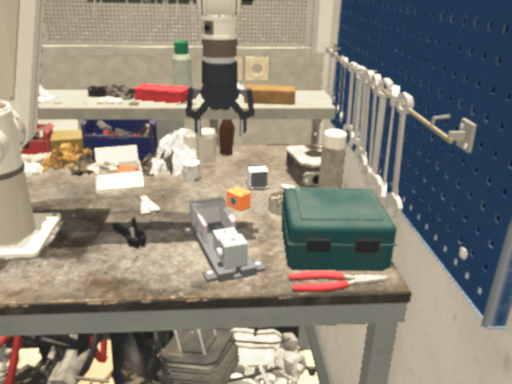

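View pics/wrist0.png

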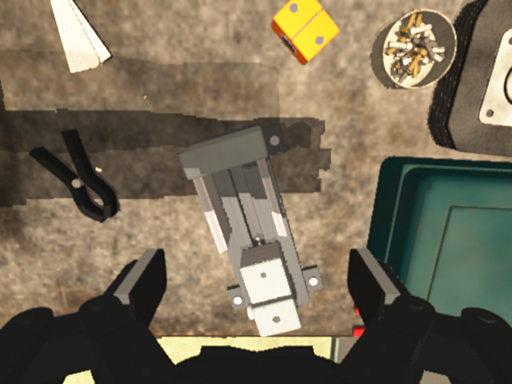

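The scene view shows the real block (white-grey) in its rack at about (208,178), with the orange look-alike at (224,207) and the vice at about (268,250). In the side view the block is at (258,177) and the vice at (225,235). The wrist view shows the fixed jaw at (225,150) and the sliding jaw at (270,285).

```bash
python3 - <<'E'
from h import *
np.set_printoptions(precision=4,suppress=True)
cs={k:snap(k) for k in ['scene','side','wrist']}
for k in cs: print(k, ray(cs[k],(256,192))[0])
def tri(obs):
    A=np.zeros((3,3));b=np.zeros(3);L=[]
    for k,uv in obs.items():
        o,d=ray(cs[k],uv); d=d/np.linalg.norm(d); P=np.eye(3)-np.outer(d,d); A+=P;b+=P@o;L.append(P)
    x=np.linalg.solve(A,b); return x,{k:np.round(proj(cs[k],x)-uv,1) for k,uv in obs.items()}
print('rack_floor',tri({'scene':(210.4,182.4),'side':(257.2,182.6)}))
print('rack',tri({'scene':(204.4,184),'side':(257.2,186.4)}))
print('vice',tri({'scene':(264.1,261),'side':(222.4,250.6),'wrist':(250.6,221.4)}))
print('seat',tri({'scene':(247.1,241.2),'side':(213.2,228.3),'wrist':(236.7,178.7)}))
print('jawface',tri({'scene':(279.6,255.2),'side':(222.4,236.3),'wrist':(259.9,253.4)}))
print('tin',onz(cs['scene'],(255.9,198.1),0),onz(cs['side'],(280.6,206.6),0),onz(cs['wrist'],(404,55.9),0))
for n,p in dict(piston=(144.9,204.9),pliers=(365,234.8),plug=(234.7,178.9)).items(): print(n,onz(cs['scene'],p,0))
for n,p in dict(piston=(192,182.4),pliers=(341,279),plug=(291.7,196.5)).items(): print(n,onz(cs['side'],p,0))
s=cs['scene']['color'][150:290,180:340]; cv2.imwrite('pics/sz.png',cv2.resize(s,None,fx=5,fy=4.2857,interpolation=cv2.INTER_CUBIC)[:600])
s=cs['side']['color'][155:285,175:305]; cv2.imwrite('pics/siz.png',cv2.resize(s,None,fx=4.5,fy=4.5,interpolation=cv2.INTER_CUBIC))
E
```

```text
scene [-0.1056 -0.584   0.8069]
side [ 0.4952 -1.0345  0.5741]
wrist [0.4994 0.0763 0.3739]
rack_floor (array([0.6104, 0.27  , 0.0132]), {'scene': array([-0.1,  0.4]), 'side': array([ 0.2, -0.3])})
rack (array([ 0.6143,  0.306 , -0.0141]), {'scene': array([-0.1,  0.6]), 'side': array([ 0.3, -0.6])})
vice (array([ 0.4942, -0.0764, -0.0072]), {'scene': array([ 2.8, -0.8]), 'side': array([-3.8, -0. ]), 'wrist': array([ 1.8, -3.6])})
seat (array([ 0.481 , -0.0156,  0.0235]), {'scene': array([-0.3,  2.1]), 'side': array([-0.5, -2. ]), 'wrist': array([3.8, 0.2])})
jawface (array([ 0.5021, -0.107 ,  0.0384]), {'scene': array([-1.2, -3.3]), 'side': array([-0.3,  3.6]), 'wrist': array([-1.3,  2.3])})
tin [0.6639 0.1201 0.    ] [0.6627 0.1322 0.    ] [ 0.6628  0.1187 -0.    ]
piston [0.4079 0.3436 0.    ]
pliers [ 0.7496 -0.217  -0.    ]
plug [0.6922 0.2417 0.    ]
piston [0.4175 0.3056 0.    ]
pliers [ 0.7464 -0.2123  0.    ]
plug [0.7021 0.1958 0.    ]
```

View pics/sz.png

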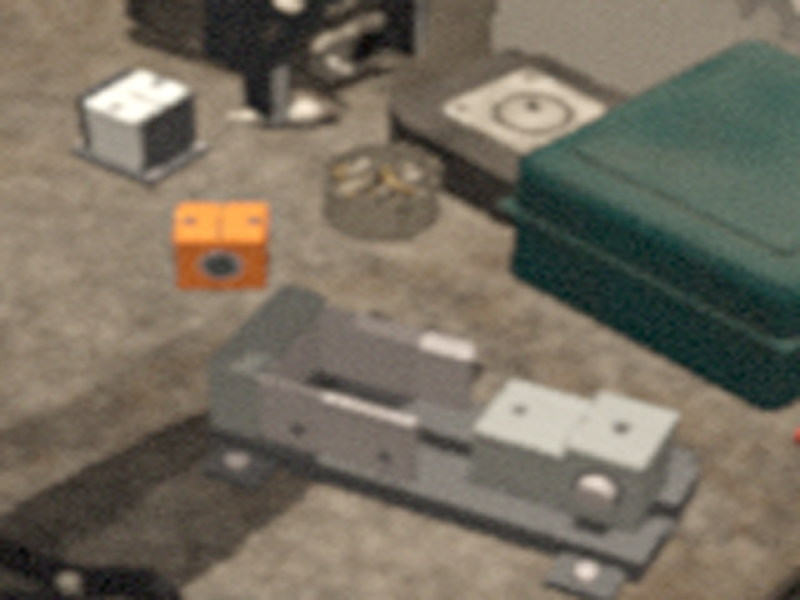

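View pics/siz.png

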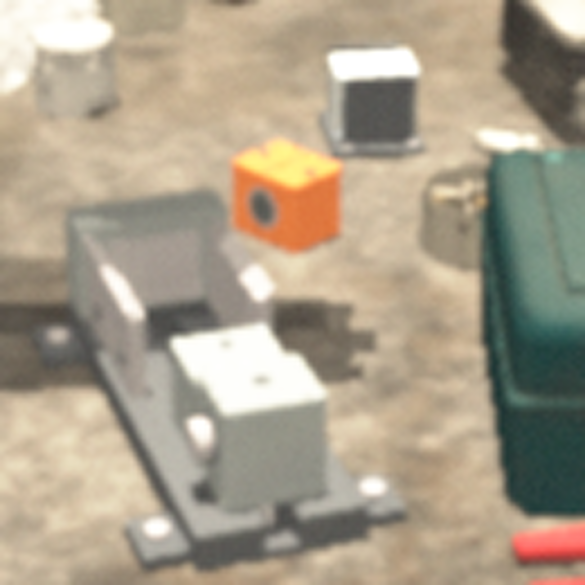

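The end walls of the rack face along world ±y, so the block must be gripped roughly along world x. I'll move the wrist camera over the rack.

```bash
python3 -m inch '0 0 0 20 0 40 0; 0 0 0 20 0 40 0; 0 0 0 20 0 40 0; 0 0 0 20 0 40 0; 0 0 0 10 0 40 0; 0 0 0 0 0 0 0;0 0 0 0 0 0 0'
python3 - <<'E'
from h import *
c=snap('wrist','w1.png')
o=bot.get_obs(); print(o['eef_pos'],o['joint_pos'])
for n in ['block','rack','rack_floor','spark_plug','bolt_tin']:
    print(n,[(np.round(x['point'],1).tolist(),round(x['conf'],2)) for x in bot.spot_point(n,'wrist')[:3]])
E
```

```text
clock: 2.98
eef_pos: [0.5897, 0.1997, 0.2309]
tool_rot: [0.707, -0.0, -0.0, -0.707]
ft_force: [-0.7, -0.0, 0.7]
grip_width: 0.0854
[0.58972483 0.19920151 0.23120977] [ 3.25934118e-01  4.92469803e-01  3.71551909e-01  1.45057233e+00
 -3.70065905e-04  1.89737572e+00]
block [([276.1, 90.7], 0.94), ([224.8, 205.8], 0.89)]
rack []
rack_floor []
spark_plug [([348.2, 123.7], 0.83)]
bolt_tin [([311.9, 219.4], 0.66)]
```

View pics/w1.png

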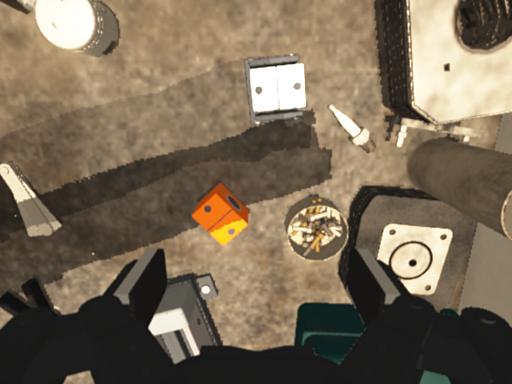

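The wrist view shows the block's white top at about (277,88) between the rack walls, the spark plug at (352,128), the orange decoy at (222,213) and the tin at (318,230). I'll fit the block's top face.

```bash
python3 - <<'E'
from h import *
np.set_printoptions(precision=4,suppress=True)
c=snap('wrist'); im=c['color']
s=im[40:140,225:375]; cv2.imwrite('pics/w1z.png',cv2.resize(s,None,fx=5,fy=5,interpolation=cv2.INTER_CUBIC))
g=im.min(axis=2)
m=(g>150).astype(np.uint8); roi=np.zeros_like(m); roi[55:120,244:315]=m[55:120,244:315]
cn,_=cv2.findContours(roi,cv2.RETR_EXTERNAL,cv2.CHAIN_APPROX_NONE); k=max(cn,key=cv2.contourArea)
P=np.array([onz(c,p,0.051)[:2]*1000 for p in k[:,0,:]+0.0],np.float32)
r=cv2.minAreaRect(P); print('block rect world mm',r, cv2.boxPoints(r)); print(cv2.minAreaRect(k))
for n,p,z in [('decoy',(222,215),.03),('plug',(352,128),.01),('tin',(318,230),.0),('piston?',(75,22),.054)]: print(n,onz(c,p,z))
print([ (x['extent'],x['conf']) for x in bot.look_for('block','wrist')[:2]])
E
```

```text
block rect world mm ((609.684326171875, 283.571533203125), (53.23220443725586, 41.69343185424805), 5.540276527404785) [[581.1799 301.7512]
 [585.2052 260.2525]
 [638.1887 265.3919]
 [634.1635 306.8905]]
((277.1188049316406, 86.6881103515625), (44.77667236328125, 55.02555847167969), 84.2894058227539)
decoy [0.5487 0.1411 0.03  ]
plug [0.6996 0.2401 0.01  ]
tin [0.6699 0.1081 0.    ]
piston? [0.4231 0.3407 0.054 ]
[([194.4, 183.0, 248.2, 244.6], 0.74), ([252.7, 63.0, 303.7, 109.9], 0.63)]
```

View pics/w1z.png

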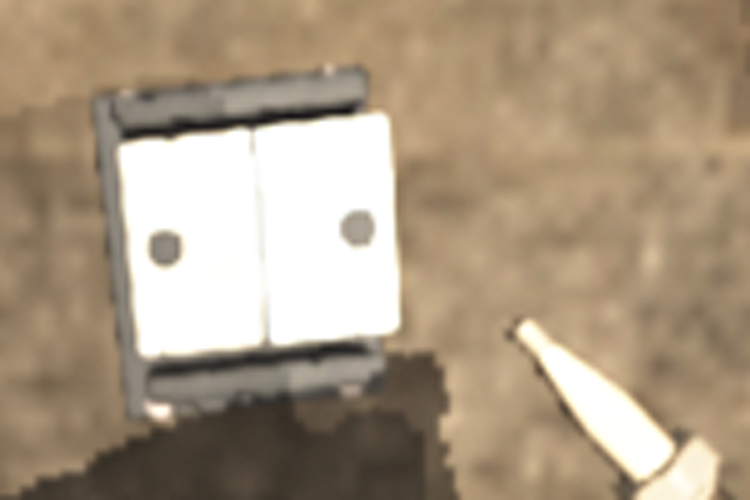

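The top face fits as 53.2 × 41.7 mm against 52 × 40, with its centre at (609.7, 283.6) mm and yaw 5.5°. I'll move above it with a slightly reduced opening, because the spark plug is close.

```bash
python3 -m inch '0 0 0 10 0 42 0.15; 0 0 0 10 0 42 0.15; 0 -5.5 0 0 0 0 0.15; 0 0 0 0 40 0 0.15; 0 0 0 0 40 0 0.15; 0 0 0 0 30 0 0.15; 0 0 0 0 0 0 0.15'
python3 - <<'E'
from h import *
np.set_printoptions(precision=4,suppress=True)
c=snap('wrist','w2.png'); snap('scene','s2.png');
b=snap('side','d2.png')
o=bot.get_obs(); print(o['eef_pos'],o['joint_pos'],o['grip_width'],o['tool_rot'],o['clock'])
print(proj(c,[.6097,.2836,.051]))
im=c['color']; g=im.min(axis=2)
E
```

```text
clock: 4.25
eef_pos: [0.6079, 0.2828, 0.1181]
tool_rot: [0.707, 0.032, -0.036, -0.705]
ft_force: [0.8, 0.1, 0.5]
grip_width: 0.0725
[0.6111 0.2843 0.1233] [0.4355 0.6441 0.3468 1.2706 0.     1.9105] 0.07263940450943024 [-0.7059 -0.0348  0.0329  0.7067] 4.4
[260.3895 206.7816]
```

View pics/w2.png

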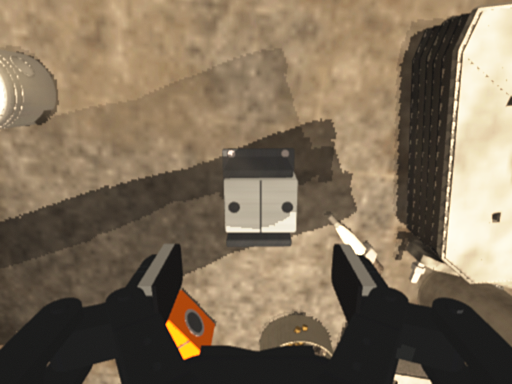

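View pics/d2.png

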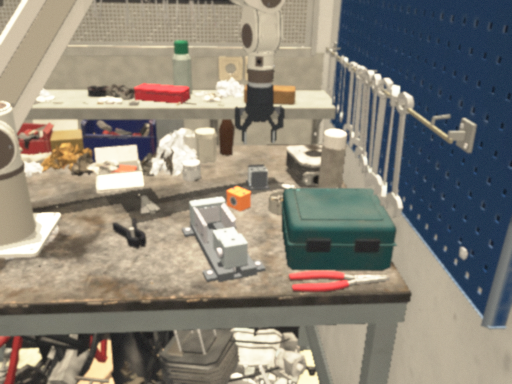

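The block is centred at (260,204), square to the fingers, with the plug tip at (333,217) clear to the right. I'll descend and grip.

```bash
python3 - <<'E'
from h import *
c=snap('wrist'); print(onz(c,(333,217),.01), onz(c,(260,204),.051))
E
python3 -m inch '0 0 0 0 30 0 0.15; 0 0 0 0 30 0 0.15; 0 0 0 0 25 0 0.15; 0 0 0 0 14 0 0.15; 0 0 0 0 7 0 0.15; 0 0 0 0 0 0 0.15'
python3 - <<'E'
from h import *
o=bot.get_obs(); print(o['eef_pos'],o['grip_width'],o['ft_force'])
snap('wrist','w3.png')
E
```

```text
[0.68052409 0.26549033 0.01      ] [0.61325846 0.28571453 0.051     ]
clock: 5.2
eef_pos: [0.6104, 0.2842, 0.0159]
tool_rot: [-0.706, -0.034, 0.034, 0.706]
ft_force: [0.2, 0.2, -1.1]
grip_width: 0.0725
[0.61043041 0.28416229 0.01590158] 0.07251567161468954 [ 0.1741763   0.15584418 -1.10691812]
```

View pics/w3.png

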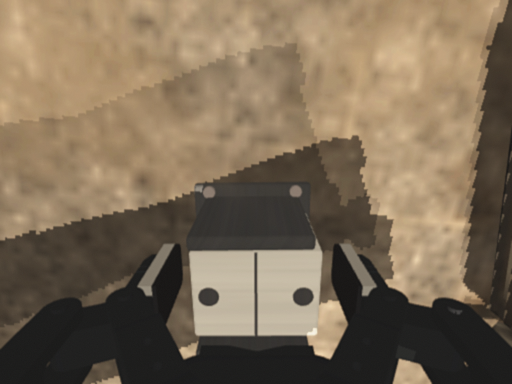

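The fingers straddle the block evenly: pads at columns 180 and 332, block from 190 to 322. I'll close and lift.

```bash
python3 -m inch '0 0 0 0 0 0 1; 0 0 0 0 0 0 1; 0 0 0 0 0 0 1; 0 0 0 0 0 0 1; 0 0 0 0 0 0 1; 0 0 0 0 0 0 1'
python3 -m inch '0 0 0 0 -5 0 1; 0 0 0 0 -15 0 1; 0 0 0 0 -30 0 1; 0 0 0 0 -30 0 1; 0 0 0 0 -20 0 1; 0 0 0 0 0 0 1'
python3 - <<'E'
from h import *
snap('wrist','w4.png')
c=snap('side'); cv2.imwrite('pics/d4.png',cv2.resize(c['color'][60:260,130:390],None,fx=3,fy=3))
E
```

```text
clock: 6.0
eef_pos: [0.611, 0.2845, 0.0168]
tool_rot: [-0.706, -0.035, 0.033, 0.707]
ft_force: [0.5, -0.4, 5.2]
grip_width: 0.0512
clock: 6.75
eef_pos: [0.6113, 0.2846, 0.118]
tool_rot: [-0.706, -0.035, 0.032, 0.707]
ft_force: [0.8, 0.2, -2.5]
grip_width: 0.0515
```

View pics/d4.png

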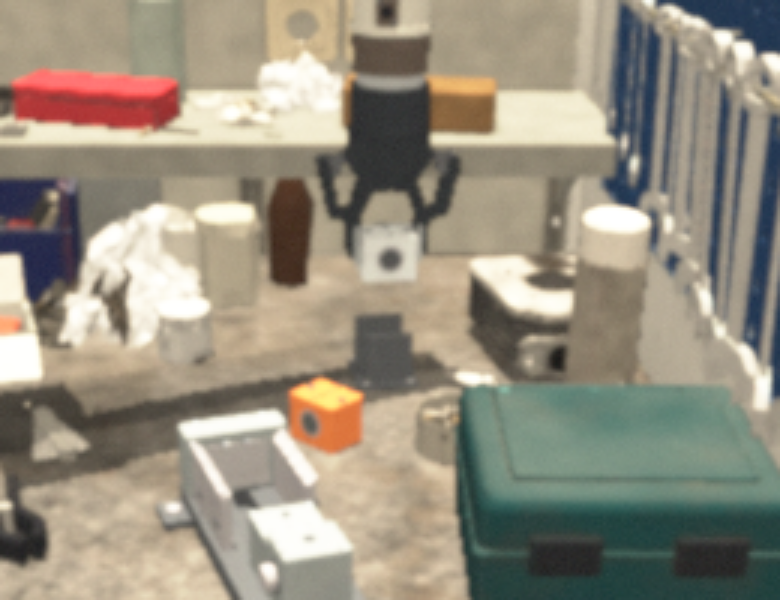

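The block is held at a 51.5 mm opening. I'll carry it about 125 mm towards the base.

```bash
python3 -m inch '0 0 0 -40 0 -14 1; 0 0 0 -40 0 -14 1; 0 0 0 -40 0 -14 1; 0 0 0 0 30 0 1; 0 0 0 0 30 0 1; 0 0 0 0 20 0 1; 0 0 0 0 0 0 1; 0 0 0 0 0 0 1'
cat >> h.py <<'E'
def rd():
    L=[]
    for i in range(6):
        bot.camera('side'); o=bot.get_obs(); L.append(np.r_[o['eef_pos'],o['ft_force'],o['grip_width']])
    return np.round(np.mean(L,0),4)
E
python3 - <<'E'
from h import *
print(rd())
E
```

```text
clock: 7.85
eef_pos: [0.4946, 0.2307, 0.0353]
tool_rot: [0.706, 0.034, -0.034, -0.706]
ft_force: [0.0, -1.0, -2.0]
grip_width: 0.0512
[ 0.4952  0.231   0.0361 -0.1528 -0.2866 -2.245   0.0513]
```

```bash
python3 -m inch '0 0 0 0 14 0 1; 0 0 0 0 7 0 1; 0 0 0 0 3 0 1; 0 0 0 0 0 0 1'; python3 -m inch '0 0 0 0 1 0 1; 0 0 0 0 1 0 1; 0 0 0 0 0 0 1; 0 0 0 0 0 0 1'
```

```text
clock: 8.65
eef_pos: [0.4944, 0.2306, 0.011]
tool_rot: [0.706, 0.034, -0.034, -0.706]
ft_force: [0.5, 0.7, -1.6]
grip_width: 0.0511
clock: 9.15
eef_pos: [0.4947, 0.2308, 0.0107]
tool_rot: [-0.706, -0.034, 0.034, 0.706]
ft_force: [-3.3, -0.8, 7.4]
grip_width: 0.0513
```

Contact with the bench (fz went from -2 to +7 N). I'll release, hold still, and then lift.

```bash
python3 -m inch '0 0 0 0 0 0 0.15; 0 0 0 0 0 0 0.15; 0 0 0 0 0 0 0.15; 0 0 0 0 0 0 0.15; 0 0 0 0 0 0 0.15; 0 0 0 0 0 0 0.15; 0 0 0 0 -20 0 0.15; 0 0 0 0 -40 0 0.15; 0 0 0 0 -50 0 0.15; 0 0 0 0 -40 0 0.15; 0 0 0 0 0 0 0.15; 0 0 0 0 0 0 0.15'
python3 - <<'E'
from h import *
c=snap('wrist','w5.png'); print(rd(), bot.get_obs()['joint_pos'])
E
```

```text
clock: 10.65
eef_pos: [0.4942, 0.2305, 0.1589]
tool_rot: [0.706, 0.034, -0.034, -0.706]
ft_force: [-0.6, 0.1, -0.0]
grip_width: 0.0722
[ 0.4938  0.2303  0.1579 -0.0403  0.2442 -0.0226  0.0724] [ 4.36435459e-01  3.71859848e-01 -6.04251910e-03  1.19460956e+00
  1.61669320e-05  1.91127924e+00]
```

View pics/w5.png

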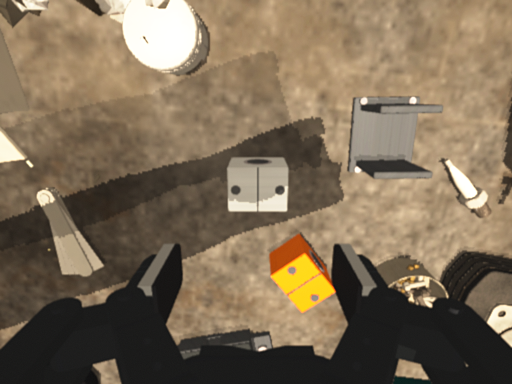

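The block stands upright on the bench at (258,190) and is let go. I'll turn the tool 90°, then measure it.

```bash
python3 -m inch '0 -10 0 0 0 0 0.15; 0 -10 0 0 0 0 0.15; 0 -10 0 0 0 0 0.15; 0 -10 0 0 0 0 0.15; 0 -10 0 0 0 0 0.15; 0 -10 0 0 0 0 0.15; 0 -10 0 0 0 0 0.15; 0 -10 0 0 0 0 0.15; 0 -10 0 0 0 0 0.15; 0 0 0 0 0 0 0.15; 0 0 0 0 0 0 0.15'
cat >> h.py <<'E'
def rect(c,box,z,thr=130,sat=None):
    l,t,r,b=box; im=c['color']; g=im.min(axis=2); m=np.zeros(g.shape,np.uint8)
    m[t:b,l:r]=(g[t:b,l:r]>thr); cn,_=cv2.findContours(m,cv2.RETR_EXTERNAL,cv2.CHAIN_APPROX_NONE); k=max(cn,key=cv2.contourArea)
    P=np.array([onz(c,p,z)[:2]*1000 for p in k[:,0,:]],np.float32); return cv2.minAreaRect(P),k
E
python3 - <<'E'
from h import *
c=snap('wrist','w6.png'); print(rd(), bot.get_obs()['tool_rot'])
print(proj(c,[.494,.2305,.045]))
E
```

```text
clock: 12.38
eef_pos: [0.4945, 0.2307, 0.1591]
tool_rot: [-0.476, -0.523, 0.523, 0.476]
ft_force: [0.4, 0.7, -0.4]
grip_width: 0.0728
[ 0.4946  0.2307  0.1593  0.0326 -0.0835  0.1131  0.0725] [ 0.47554776  0.52333275 -0.52330347 -0.47553195]
[255.80223235 188.14205574]
```

View pics/w6.png

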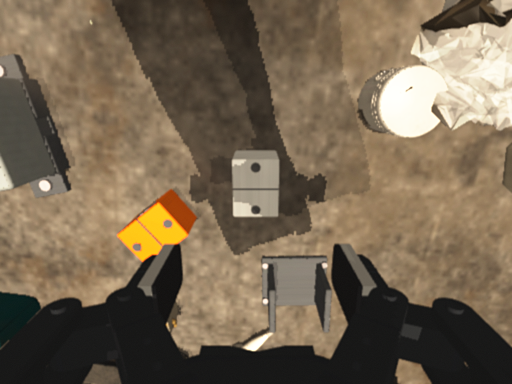

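```bash
python3 - <<'E'
from h import *
c=snap('wrist'); im=c['color']
cv2.imwrite('pics/w6z.png',cv2.resize(im[135:235,215:300],None,fx=6,fy=6,interpolation=cv2.INTER_CUBIC))
hsv=cv2.cvtColor(im,cv2.COLOR_BGR2HSV); m=np.zeros(im.shape[:2],np.uint8)
m[145:222,225:288]=((hsv[145:222,225:288,1]<45)&(hsv[145:222,225:288,2]>105))
cv2.imwrite('pics/m6.png',cv2.resize(m[135:235,215:300]*255,None,fx=6,fy=6))
cn,_=cv2.findContours(m,cv2.RETR_EXTERNAL,cv2.CHAIN_APPROX_NONE); k=max(cn,key=cv2.contourArea)
P=np.array([onz(c,p,.045)[:2]*1000 for p in k[:,0,:]],np.float32); print(cv2.minAreaRect(P), cv2.boundingRect(k))
E
```

```text
((480.1171875, 228.93276977539062), (32.77375793457031, 38.03138732910156), 10.342912673950195) (232, 152, 47, 39)
```

View pics/w6z.png

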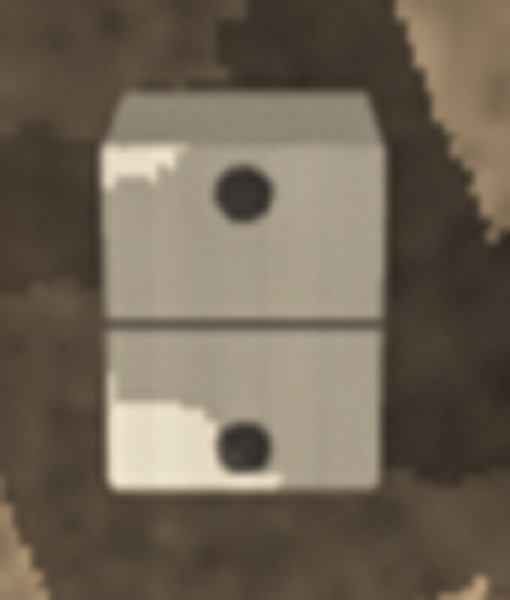

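View pics/m6.png

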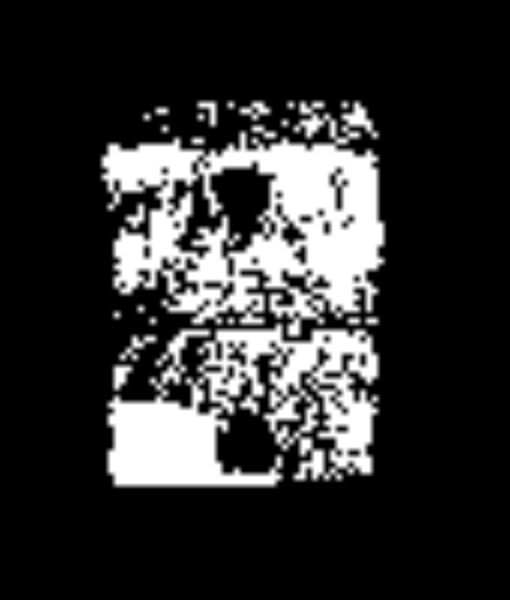

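The block's top centre groove is at (255.7,189), within 1 px of the prediction (255.8,188.1), and it is square. I'll descend and grip its x faces.

```bash
python3 -m inch '0 0 0 0 40 0 0.15; 0 0 0 0 40 0 0.15; 0 0 0 0 35 0 0.15; 0 0 0 0 20 0 0.15; 0 0 0 0 10 0 0.15; 0 0 0 0 0 0 0.15; 0 0 0 0 0 0 1; 0 0 0 0 0 0 1; 0 0 0 0 0 0 1; 0 0 0 0 0 0 1; 0 0 0 0 0 0 1; 0 0 0 0 0 0 1'
python3 - <<'E'
from h import *
c=snap('wrist','w7.png'); print(rd(), bot.get_obs()['tool_rot'])
E
```

```text
clock: 14.28
eef_pos: [0.4957, 0.2311, 0.0157]
tool_rot: [0.476, 0.524, -0.522, -0.475]
ft_force: [0.3, 0.3, 6.4]
grip_width: 0.0392
[ 0.4957  0.2312  0.0157 -0.0934 -0.0464  5.9273  0.0392] [ 0.47592623  0.52431781 -0.52246399 -0.47499099]
```

View pics/w7.png

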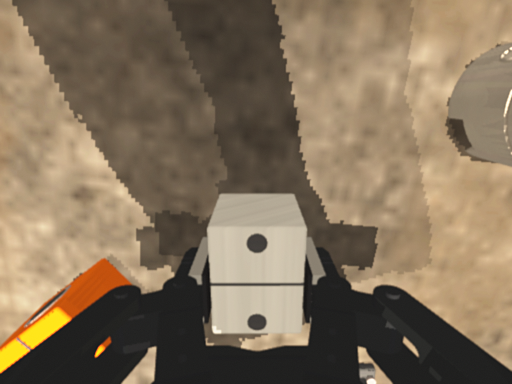

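The block is gripped square (39.2 mm). Next I'll fit the vice pose from the first wrist picture.

```bash
python3 - <<'E'
from h import *
im=cv2.imread('pics/wrist0.png')
cv2.imwrite('pics/wv.png',cv2.resize(im[110:345,165:345],None,fx=3.4,fy=2.55,interpolation=cv2.INTER_CUBIC))
cv2.imwrite('pics/wva.png',cv2.resize(im[115:265,170:330],None,fx=4,fy=4,interpolation=cv2.INTER_CUBIC))
cv2.imwrite('pics/wvb.png',cv2.resize(im[230:340,220:330],None,fx=5,fy=5,interpolation=cv2.INTER_CUBIC))
E
```

```text
(no output)
```

View pics/wva.png

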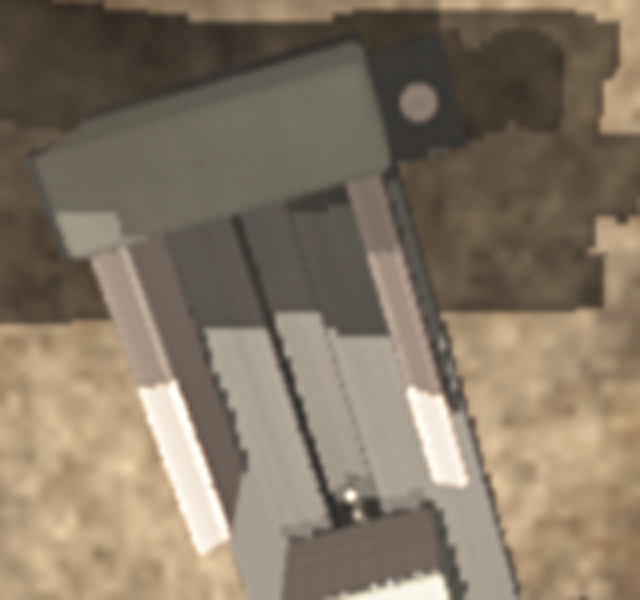

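View pics/wvb.png

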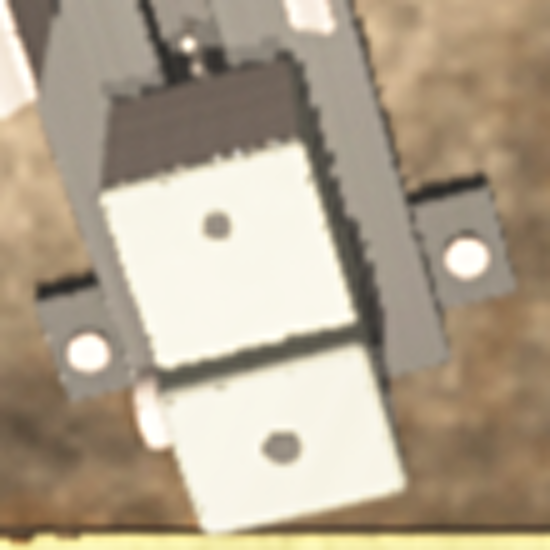

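```bash
cat > fit.py <<'E'
from h import *
from scipy.optimize import least_squares
def fitv(c,F,L=[]):
    def w(q,p): 
        s,k=np.sin(q[2]),np.cos(q[2]); return [q[0]+k*p[0]-s*p[1],q[1]+s*p[0]+k*p[1],p[2]]
    def res(q):
        return np.concatenate([proj(c,w(q,p))-uv for p,uv in F])
    r=least_squares(res,[.49,-.08,1.8],loss='soft_l1',f_scale=1.0,x_scale=[.1,.1,1]); return r.x,res(r.x).reshape(-1,2)
E
python3 - <<'E'
from fit import *
np.set_printoptions(precision=4,suppress=True)
c=dict(fx=311.6337,fy=311.6337,cx=256.6035,cy=192.7933)
R=np.array([[1,-.0004,.0009],[.0007,.955,-.2965],[-.0007,.2965,.955]]);U,_,V=np.linalg.svd(R)
E=np.eye(4);E[:3,:3]=U@V;E[:3,3]=[-.4997,.0376,-.3794];c['extrinsics']=E
a=lambda u,v:np.array([u/4+170-.375,v/4+115-.375]); b=lambda u,v:np.array([u/5+220-.4,v/5+230-.4])
mm=lambda *p:np.array(p)/1000
F=[(mm(-3,29,68),a(229,539)),(mm(-3,-29,68),a(440,488)),
 (mm(-36,24,65),b(102,197)),(mm(-36,-24,65),b(303,142)),
 (mm(-126,25,75.5),b(208,530)),(mm(-126,-25,75.5),b(407,487)),(mm(-84,25,75.5),b(167,385)),(mm(-84,-25,75.5),b(367,343)),
 (mm(85,29,75),a(132,243)),(mm(85,-29,75),a(346,181))]
q,r=fitv(c,F); print(q,np.degrees(q[2])); print(r)
s,k=np.sin(q[2]),np.cos(q[2])
for n,x,y in [('seat',.065,0),('jawface',-.036,0),('grip',-.105,0),('drop',.022,0)]: print(n,q[0]+k*x-s*y,q[1]+s*x+k*y)
E
```

```text
[ 0.4945 -0.0686  1.8463] 105.78762007653803
[[ 0.1066 -3.105 ]
 [-0.939  -3.7211]
 [ 0.2668  0.4848]
 [ 1.4366  1.0857]
 [-0.1587  3.8738]
 [ 1.5084  2.8811]
 [-1.8838  3.8687]
 [ 0.8907  2.016 ]
 [-3.09   -3.6498]
 [ 0.141  -4.0698]]
seat 0.47685116459098176 -0.006055594966713276
jawface 0.5043304703083124 -0.10324555204713123
grip 0.5231034613429243 -0.16964265143870388
drop 0.4885502749458849 -0.04743349748609914
```

```bash
python3 - <<'E'
from h import *
for k in ['wrist','side','scene']:
    c=bot.camera(k); print(k,c['fx'],c['fy'],c['cx'],c['cy'])
E
```

```text
wrist 311.6337366475982 311.6337366475982 256.60345517068015 192.79325955354892
side 484.2837767087656 484.2837767087656 256.14211699411953 196.84247818721923
scene 423.46245503283905 423.46245503283905 254.96881076402045 192.97290749910707
```

```bash
cat > fit2.py <<'E'
from h import *
from scipy.optimize import least_squares
np.set_printoptions(precision=4,suppress=True)
c=dict(fx=311.6337,fy=311.6337,cx=256.6035,cy=192.7933)
R=np.array([[1,-.0004,.0009],[.0007,.955,-.2965],[-.0007,.2965,.955]]);U,_,V=np.linalg.svd(R)
E=np.eye(4);E[:3,:3]=U@V;E[:3,3]=[-.4997,.0376,-.3794];c['extrinsics']=E
a=lambda u,v:np.array([u/4+170-.375,v/4+115-.375]); b=lambda u,v:np.array([u/5+220-.4,v/5+230-.4])
mm=lambda *p:np.array(p)/1000
F=[(0,mm(-3,29,68),a(229,539)),(0,mm(-3,-29,68),a(440,488)),
 (0,mm(85,29,75),a(132,243)),(0,mm(85,-29,75),a(346,181)),
 (1,mm(-36,24,65),b(102,197)),(1,mm(-36,-24,65),b(303,142)),
 (1,mm(-126,25,75.5),b(208,530)),(1,mm(-126,-25,75.5),b(407,487)),(1,mm(-84,25,75.5),b(167,385)),(1,mm(-84,-25,75.5),b(367,343))]
def w(q,j,p):
    s,k=np.sin(q[2]),np.cos(q[2]); x=p[0]+j*q[3]; return [q[0]+k*x-s*p[1],q[1]+s*x+k*p[1],p[2]]
def run(free):
    def res(q):
        rv=cv2.Rodrigues(np.array([q[4],q[5],0.]))[0]; cc=dict(c); X=np.eye(4); X[:3,:3]=rv; cc['extrinsics']=X@E
        return np.concatenate([proj(cc,w(q,j,p))-uv for j,p,uv in F])
    def g(z): q=np.array([.49,-.08,1.8,0,0,0.]); q[free]=z; return q
    r=least_squares(lambda z:res(g(z)),g([])[free] if 0 else np.array([.49,-.08,1.8,0,0,0.])[free]); q=g(r.x); print(q,np.degrees(q[2]),'\n',res(q).reshape(-1,2)); return q
E
python3 - <<'E'
from fit2 import *
q=run([0,1,2,3]); 
q=run([0,1,2,3,4,5])
E
```

```text
[ 0.4957 -0.0725  1.8491  0.0071  0.      0.    ] 105.944523408902 
 [[ 1.3251  0.1754]
 [ 0.0779 -0.4783]
 [-1.8721  0.3189]
 [ 1.1096 -0.1326]
 [-0.3549 -1.7987]
 [ 0.8812 -1.3511]
 [-0.5015  1.8085]
 [ 1.2355  0.6756]
 [-2.3605  1.6845]
 [ 0.486  -0.3193]]
[ 0.493  -0.0815  1.8448  0.0039  0.0261 -0.0071] 105.70065899605898 
 [[ 1.4057 -0.9508]
 [-0.462  -1.0195]
 [-1.5915  0.8205]
 [ 0.9293  0.8063]
 [ 0.3871 -1.0574]
 [ 0.9799 -0.0467]
 [-0.3693  0.2712]
 [ 0.5473 -0.178 ]
 [-1.9389  1.2938]
 [ 0.1286 -0.0503]]
```

The guide and fixed-jaw features fit to under 2 px with the vice at (0.4957, -0.0725) and yaw 105.9°. The sliding jaw may start about one notch in. I'll lift the block and carry it above the drop point.

```bash
python3 -m inch '0 0 0 0 -20 0 1; 0 0 0 0 -40 0 1; 0 0 0 0 -40 0 1; 0 0 0 0 -40 0 1; 0 0 0 -45 0 5 1; 0 0 0 -47 0 6 1; 0 0 0 -47 0 6 1; 0 0 0 -47 0 6 1; 0 0 0 -47 0 5 1; 0 0 0 -47 0 5 1; 0 -10.4 0 0 0 0 1; 0 0 0 0 0 0 1'
python3 - <<'E'
from h import *
c=snap('wrist','w8.png'); s=snap('scene'); d=snap('side')
cv2.imwrite('pics/s8.png',cv2.resize(s['color'][150:300,170:340],None,fx=4.5,fy=4,interpolation=cv2.INTER_CUBIC))
cv2.imwrite('pics/d8.png',cv2.resize(d['color'][130:285,160:290],None,fx=4,fy=3.8,interpolation=cv2.INTER_CUBIC))
print(rd(), bot.get_obs()['tool_rot'], bot.get_obs()['clock'])
E
```

```text
clock: 16.27
eef_pos: [0.4879, -0.0517, 0.1538]
tool_rot: [-0.427, -0.563, 0.564, 0.428]
ft_force: [0.1, 0.1, -2.1]
grip_width: 0.0393
[ 0.4885 -0.0506  0.1542  0.4057  0.0764 -2.1563  0.0391] [-0.42590921 -0.5644343   0.56444363  0.42593268] 16.725
```

View pics/w8.png

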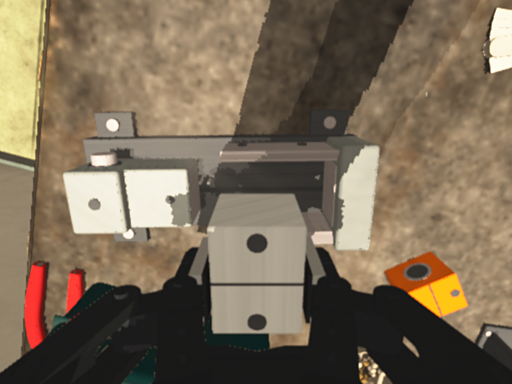

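View pics/s8.png

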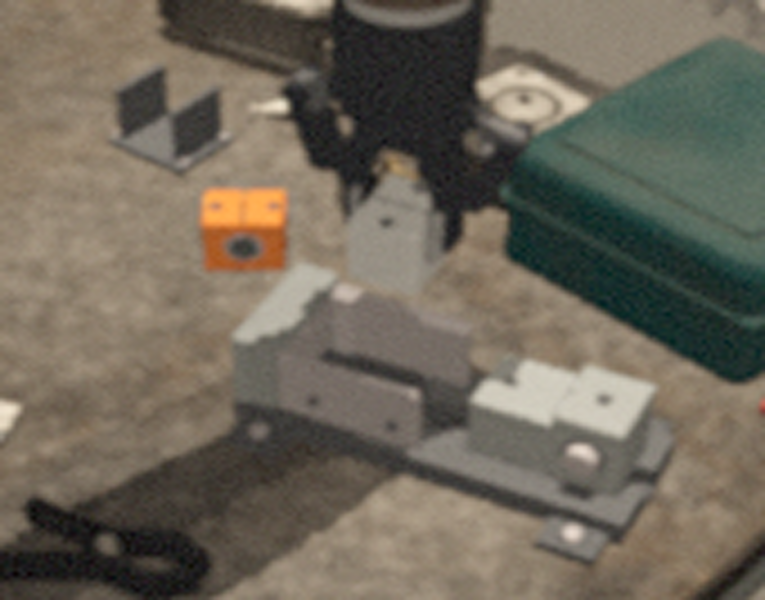

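View pics/d8.png

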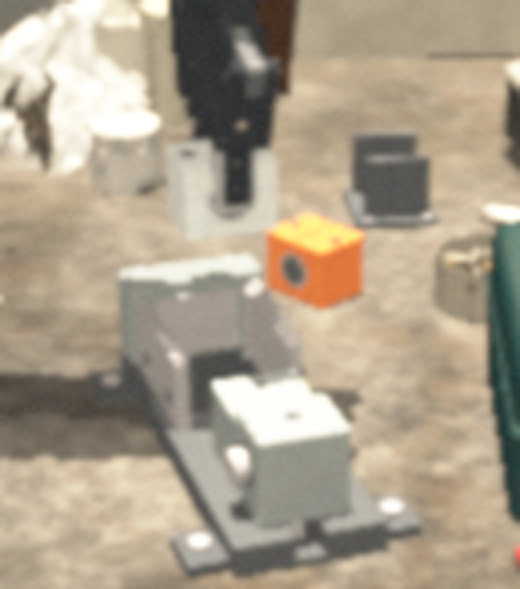

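```bash
python3 - <<'E'
from h import *
im=cv2.imread('pics/w8.png')
cv2.imwrite('pics/w8z.png',cv2.resize(im[130:265,55:215],None,fx=4.4,fy=4.4,interpolation=cv2.INTER_CUBIC))
cv2.imwrite('pics/w8y.png',cv2.resize(im[125:265,195:395],None,fx=4,fy=4,interpolation=cv2.INTER_CUBIC))
E
```

```text
(no output)
```

View pics/w8y.png

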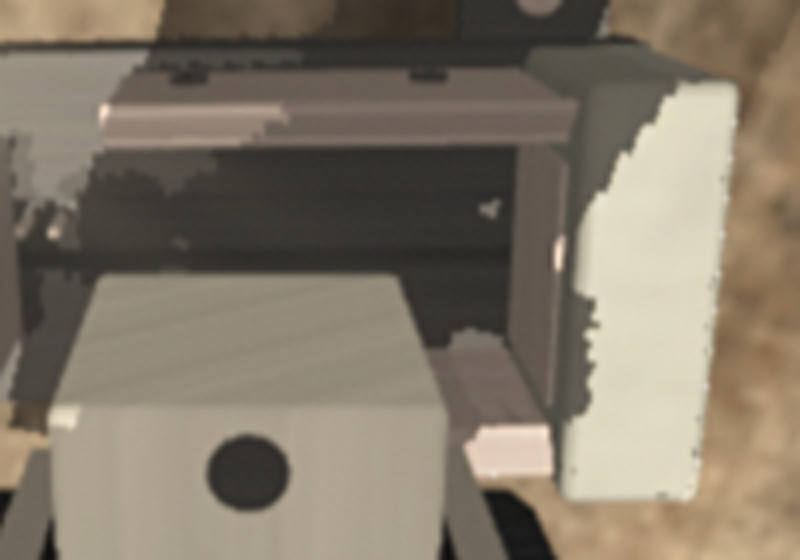

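View pics/w8z.png

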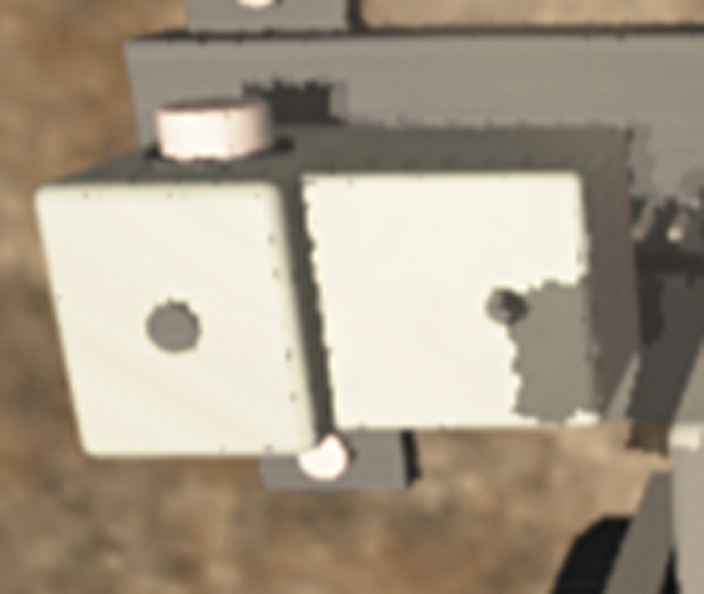

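```bash
cat > fit3.py <<'E'
from h import *
from scipy.optimize import least_squares
np.set_printoptions(precision=4,suppress=True)
mm=lambda *p:np.array(p)/1000
def W(q,j,p):
    s,k=np.sin(q[2]),np.cos(q[2]); x=p[0]+j*q[3]; return [q[0]+k*x-s*p[1],q[1]+s*x+k*p[1],p[2]]
def run(c,F,free,q0=[.49,-.08,1.84,0,0,0.]):
    E=np.array(c['extrinsics'])
    def res(q):
        X=np.eye(4); X[:3,:3]=cv2.Rodrigues(np.array([q[4],q[5],0.]))[0]; cc=dict(c); cc['extrinsics']=X@E
        return np.concatenate([proj(cc,W(q,j,p))-uv for j,p,uv in F])
    def g(z): q=np.array(q0,float); q[free]=z; return q
    r=least_squares(lambda z:res(g(z)),np.array(q0)[free]); q=g(r.x); print(q,np.degrees(q[2])); print(res(q).reshape(-1,2).round(1).tolist()); return q
E
python3 - <<'E'
from fit3 import *
c=bot.camera('wrist')
a=lambda u,v:np.array([u/4+195-.375,v/4+125-.375]); b=lambda u,v:np.array([u/4.4+55-.39,v/4.4+130-.39])
F=[(0,mm(-3,29,68),a(107,148)),(0,mm(85,29,68),a(577,141)),(0,mm(85,-29,68),a(551,425)),
(1,mm(-126,25,75.5),b(37,187)),(1,mm(-84,25,75.5),b(275,185)),(1,mm(-84,-25,75.5),b(317,453)),(1,mm(-126,-25,75.5),b(85,459)),(1,mm(-36,24,65),b(581,175)),(1,mm(-36,-24,65),b(601,424))]
print('guides only'); run(c,F[:3],[0,1,2]); 
q=run(c,F,[0,1,2,3]); run(c,F,[0,1,2,3,4,5])
o=bot.get_obs(); print(o['eef_pos'])
# held block in view: groove/edges
E
```

```text
guides only
[ 0.4942 -0.0731  1.8557  0.      0.      0.    ] 106.32623943196727
[[-0.8, -0.7], [-0.2, 0.2], [1.1, 0.6]]
[ 0.4948 -0.0728  1.8628  0.007   0.      0.    ] 106.7292623012687
[[-0.9, 0.3], [-0.4, 0.3], [1.5, 0.7], [-2.5, -0.4], [1.0, -0.8], [0.9, 1.1], [-0.4, 0.5], [0.4, -1.3], [0.7, 0.3]]
[ 0.4999 -0.0741  1.8617  0.0058  0.0179 -0.0111] 106.66910470237542
[[-0.7, 0.6], [-0.5, 0.7], [1.3, 0.4], [-1.9, -0.0], [0.6, -0.3], [1.1, 0.5], [0.8, -0.3], [-0.6, -1.1], [0.1, -0.3]]
[ 0.4886 -0.0508  0.1543]
```

```bash
python3 - <<'E'
from fit3 import *
from scipy.spatial.transform import Rotation as R
c=bot.camera('wrist'); o=bot.get_obs(); T=R.from_quat(o['tool_rot']).as_matrix(); p=o['eef_pos']
print('tool x yaw',np.degrees(np.arctan2(T[1,0],T[0,0])),'down',T[:,1], 'tool z',T[:,2])
im=c['color']; cv2.imwrite('pics/w9z.png',cv2.resize(im[185:345,195:320],None,fx=3.7,fy=3.7,interpolation=cv2.INTER_CUBIC))
for h in [.028,.0295,.031]:
    P=p-T[:,1]*h; print(h,proj(c,P), [proj(c,P+T[:,0]*.02*a+T[:,2]*.026*b).round(1).tolist() for a,b in [(-1,1),(1,1),(1,-1),(-1,-1)]])
E
```

```text
tool x yaw 105.91324773653102 down [-0. -0. -1.] tool z [-0.9617 -0.2742  0.    ]
0.028 [255.1394 284.015 ] [[204.9, 227.6], [305.1, 227.5], [299.8, 334.2], [210.7, 334.3]]
0.0295 [255.1255 286.0804] [[204.3, 229.1], [305.7, 229.1], [300.2, 336.7], [210.2, 336.7]]
0.031 [255.1113 288.1915] [[203.7, 230.7], [306.3, 230.6], [300.7, 339.2], [209.7, 339.2]]
```

View pics/w9z.png

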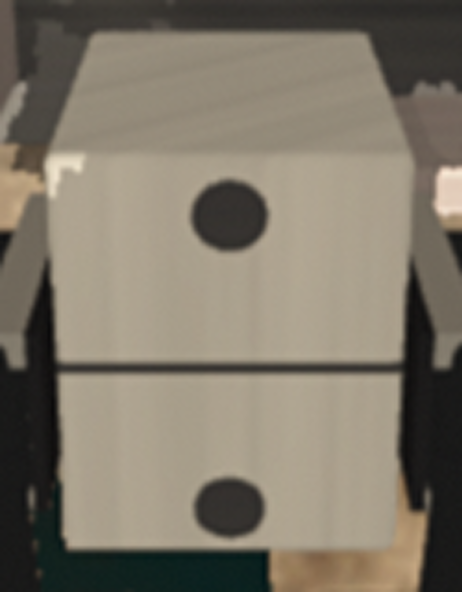

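The held block lies within 1 px of the predicted position in the grip, so it is centred and its lateral offset to the vice is under 1 mm. I'll make a small correction, descend to just above the guides, and look again.

```bash
python3 -m inch '0 -0.4 0 3 0 0 1; 0 0 0 0 30 0 1; 0 0 0 0 30 0 1; 0 0 0 0 0 0 1; 0 0 0 0 0 0 1'
python3 - <<'E'
from h import *
c=snap('wrist','w10.png'); s=snap('scene'); d=snap('side')
cv2.imwrite('pics/s10.png',cv2.resize(s['color'][190:280,210:330],None,fx=6,fy=6,interpolation=cv2.INTER_CUBIC))
cv2.imwrite('pics/d10.png',cv2.resize(d['color'][170:280,180:280],None,fx=5.4,fy=5.4,interpolation=cv2.INTER_CUBIC))
print(rd())
E
```

```text
clock: 17.45
eef_pos: [0.4884, -0.0483, 0.0952]
tool_rot: [0.424, 0.566, -0.566, -0.424]
ft_force: [0.5, -0.7, -2.3]
grip_width: 0.0392
[ 0.4883 -0.0484  0.0951  0.164   0.1842 -2.067   0.0391]
```

View pics/w10.png

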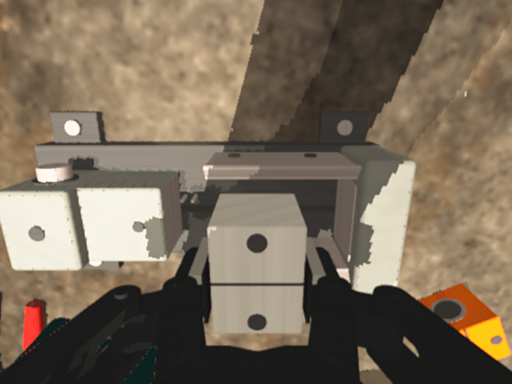

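View pics/s10.png

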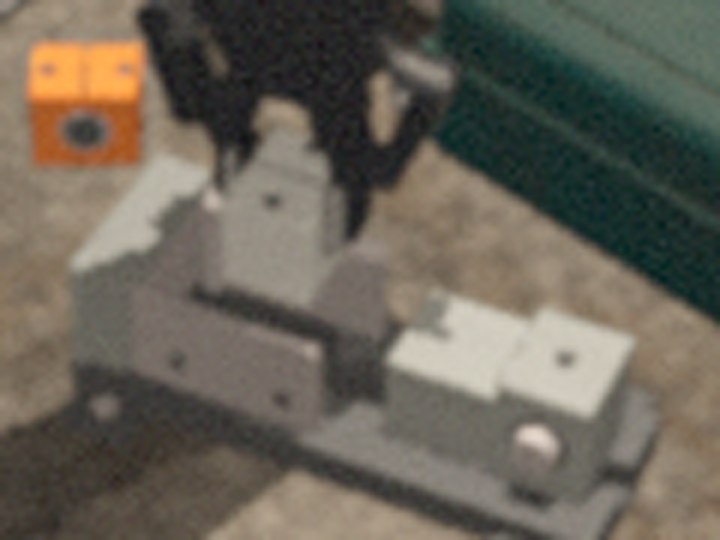

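View pics/d10.png

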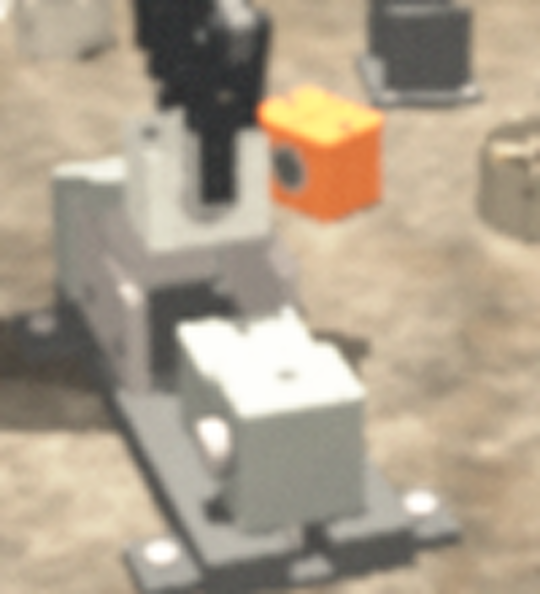

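```bash
python3 - <<'E'
from h import *
im=cv2.imread('pics/w10.png')
cv2.imwrite('pics/w10z.png',cv2.resize(im[140:290,190:370],None,fx=4,fy=4,interpolation=cv2.INTER_CUBIC))
E
```

```text
(no output)
```

View pics/w10z.png

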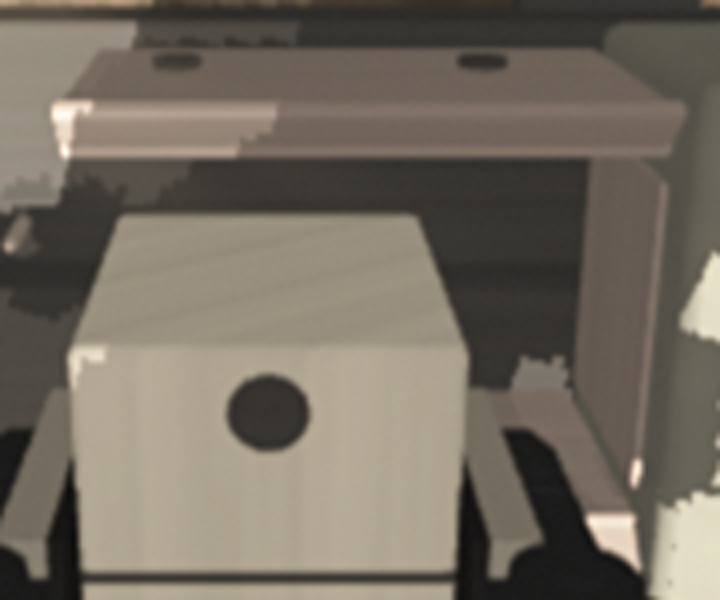

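```bash
python3 - <<'E'
from fit3 import *
c=bot.camera('wrist'); o=bot.get_obs(); p=o['eef_pos']
a=lambda u,v:np.array([u/4+190-.375,v/4+140-.375])
F=[(0,mm(-3,29,68),a(66,157)),(0,mm(85,29,68),a(673,155)),(0,mm(85,-29,68),a(637,513))]
q=run(c,F,[0,1,2])
d=p[:2]-q[:2]; s,k=np.sin(q[2]),np.cos(q[2]); print('TCP in vice',k*d[0]+s*d[1],-s*d[0]+k*d[1])
# block bottom +y edge, seen at row 213z, corners u 118..418
def inv(P): d=P[:2]-q[:2]; return k*d[0]+s*d[1],-s*d[0]+k*d[1]
for z in (.079,.081): print(z,inv(onz(c,a(120,213),z)),inv(onz(c,a(417,213),z)))
for z in (.124,.126): print(z,inv(onz(c,a(70,346),z)),inv(onz(c,a(468,346),z)))
E
```

```text
[ 0.4924 -0.0747  1.8534  0.      0.      0.    ] 106.19295328122381
[[-3.2, -0.7], [1.9, -0.0], [1.5, 1.5]]
TCP in vice 0.026621152756558214 -0.0030144900587887134
0.079 (np.float64(0.007454037574474656), np.float64(0.023798874159935226)) (np.float64(0.046957968838776634), np.float64(0.023850781854584016))
0.081 (np.float64(0.007701128675402226), np.float64(0.024426054270535)) (np.float64(0.04670568148862314), np.float64(0.024477305787853454))
0.124 (np.float64(0.007623636270361765), np.float64(0.024179673805383432)) (np.float64(0.046814046614669515), np.float64(0.02422948715310387))
0.126 (np.float64(0.007965945759807245), np.float64(0.025049420154649234)) (np.float64(0.04646402185721233), np.float64(0.025098353504271226))
```

```bash
python3 - <<'E'
from fit3 import *
c0=bot.camera('wrist'); o=bot.get_obs(); p=o['eef_pos']
a=lambda u,v:np.array([u/4+190-.375,v/4+140-.375])
F=[(0,mm(-3,29,68),a(66,157)),(0,mm(85,29,68),a(673,155)),(0,mm(85,-29,68),a(637,513))]
for t in (0,.002,.004,.006):
  c=dict(c0); E=np.array(c0['extrinsics']).copy(); E[2,3]-=t; c['extrinsics']=E
  q=run(c,F,[0,1,2]); s,k=np.sin(q[2]),np.cos(q[2])
  def inv(P): d=P[:2]-q[:2]; return np.array([k*d[0]+s*d[1],-s*d[0]+k*d[1]])
  print(t,'TCP',inv(p),'bottom edge',inv(onz(c,a(120,213),.080)),inv(onz(c,a(417,213),.080)),'top edge',inv(onz(c,a(70,346),.125)),inv(onz(c,a(468,346),.125)))
E
```

```text
[ 0.4923 -0.0747  1.8534  0.      0.      0.    ] 106.1914683157006
[[-3.3, -0.8], [2.0, -0.1], [1.5, 1.6]]
0 TCP [ 0.0266 -0.0031] bottom edge [0.0076 0.0241] [0.0468 0.0242] top edge [0.0078 0.0246] [0.0466 0.0247]
[ 0.4922 -0.0744  1.8536  0.      0.      0.    ] 106.2049162668631
[[-2.2, -0.5], [1.3, 0.2], [1.0, 0.8]]
0.002 TCP [ 0.0263 -0.003 ] bottom edge [0.0071 0.0241] [0.0468 0.0242] top edge [0.0072 0.0244] [0.0467 0.0245]
[ 0.4922 -0.0741  1.8539  0.      0.      0.    ] 106.21836020056567
[[-1.1, -0.3], [0.6, 0.4], [0.5, 0.1]]
0.004 TCP [ 0.026 -0.003] bottom edge [0.0066 0.0242] [0.0467 0.0242] top edge [0.0066 0.0242] [0.0467 0.0243]
[ 0.4921 -0.0739  1.8541  0.      0.      0.    ] 106.23179423079016
[[-0.0, -0.0], [-0.0, 0.6], [0.1, -0.6]]
0.006 TCP [ 0.0257 -0.0029] bottom edge [0.006  0.0242] [0.0467 0.0243] top edge [0.006 0.024] [0.0468 0.0241]
```

All the estimates put the block 1.8 mm towards vice -y, so I'll shift it +1.7 mm along tool z and lower it in.

```bash
python3 -m inch '0 0 0 0 0 1.7 1; 0 0 0 0 10 0 1; 0 0 0 0 10 0 1; 0 0 0 0 0 0 1'; python3 -m inch '0 0 0 0 10 0 1; 0 0 0 0 10 0 1; 0 0 0 0 10 0 1; 0 0 0 0 5 0 1; 0 0 0 0 0 0 1; 0 0 0 0 0 0 1'
python3 - <<'E'
from h import *
c=snap('wrist'); print(rd())
cv2.imwrite('pics/w11.png',cv2.resize(c['color'][140:300,170:380],None,fx=3.7,fy=3.7,interpolation=cv2.INTER_CUBIC))
E
```

```text
clock: 18.5
eef_pos: [0.4853, -0.0486, 0.073]
tool_rot: [-0.423, -0.565, 0.566, 0.425]
ft_force: [-0.6, -0.7, -1.7]
grip_width: 0.0392
clock: 19.25
eef_pos: [0.4864, -0.0488, 0.0395]
tool_rot: [0.424, 0.566, -0.566, -0.424]
ft_force: [-0.5, 0.8, -1.6]
grip_width: 0.039
[ 0.4864 -0.0488  0.0396 -0.0037  0.0305 -2.0192  0.0392]
```

View pics/w11.png

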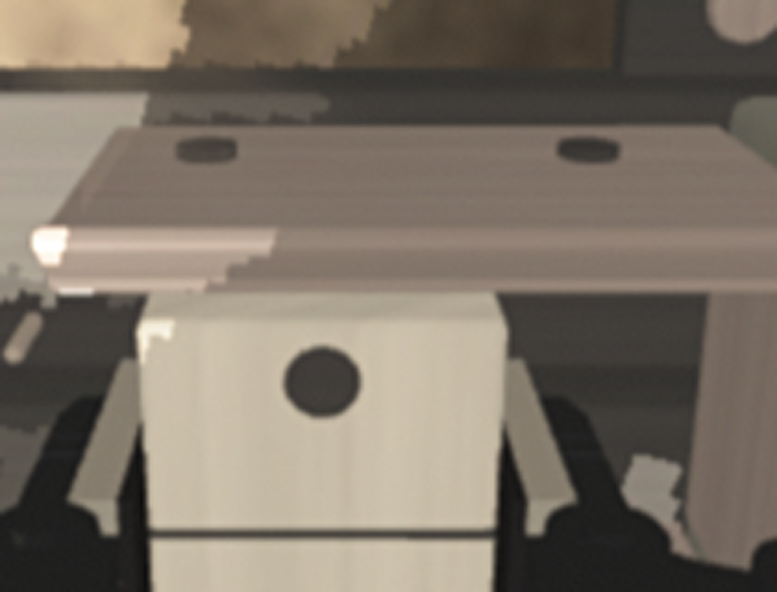

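The block is between the guides with no contact force. I'll do the last few millimetres onto the bed.

```bash
python3 -m inch '0 0 0 0 2 0 1; 0 0 0 0 1 0 1; 0 0 0 0 0 0 1; 0 0 0 0 0 0 1'; python3 -m inch '0 0 0 0 1 0 1; 0 0 0 0 0 0 1;0 0 0 0 0 0 1'; python3 -m inch '0 0 0 0 1 0 1; 0 0 0 0 0 0 1;0 0 0 0 0 0 1'
```

```text
clock: 20.1
eef_pos: [0.4861, -0.0488, 0.0363]
tool_rot: [-0.424, -0.566, 0.566, 0.424]
ft_force: [0.8, -0.3, -2.0]
grip_width: 0.039
clock: 20.48
eef_pos: [0.4863, -0.0488, 0.0357]
tool_rot: [0.424, 0.566, -0.566, -0.424]
ft_force: [-2.3, -0.4, 3.8]
grip_width: 0.0393
clock: 20.85
eef_pos: [0.4862, -0.0488, 0.0356]
tool_rot: [0.424, 0.566, -0.566, -0.424]
ft_force: [-4.3, 0.7, 11.3]
grip_width: 0.0387
```

The block is on the bed (11 N). I'll open to about 58 mm, wait, and rise.

```bash
python3 -m inch '0 0 0 0 0 0 0.32; 0 0 0 0 0 0 0.32; 0 0 0 0 0 0 0.32; 0 0 0 0 0 0 0.32; 0 0 0 0 0 0 0.32; 0 0 0 0 0 0 0.32'; python3 -m inch '0 0 0 0 -5 0 0.32; 0 0 0 0 -15 0 0.32; 0 0 0 0 -30 0 0.32; 0 0 0 0 -30 0 0.32; 0 0 0 0 -30 0 0.32; 0 0 0 0 -30 0 0; 0 0 0 0 0 0 0'
python3 - <<'E'
from h import *
c=snap('wrist','w12.png'); print(rd(),bot.get_obs()['joint_pos'])
E
```

```text
clock: 21.6
eef_pos: [0.4861, -0.0488, 0.0343]
tool_rot: [-0.424, -0.566, 0.566, 0.424]
ft_force: [-0.5, 0.7, 0.5]
grip_width: 0.0583
clock: 22.48
eef_pos: [0.4883, -0.049, 0.1781]
tool_rot: [0.426, 0.567, -0.564, -0.422]
ft_force: [0.9, -0.7, -0.9]
grip_width: 0.0856
[ 0.4855 -0.0487  0.1737 -0.1456 -0.068   0.0097  0.0854] [-1.00015008e-01  2.52407952e-01 -1.34191808e-01  1.18643062e+00
 -2.70576080e-06 -3.84509533e-01]
```

View pics/w12.png

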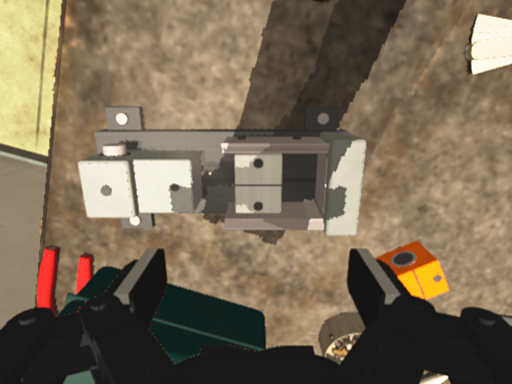

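The block lies flat between the guides at (258,183); the sliding jaw's grip body is at (107,190). Before turning, I'll check the toolbox's position and locate the jaw grip.

```bash
python3 - <<'E'
from fit3 import *
im=cv2.imread('pics/w12.png')
cv2.imwrite('pics/w12z.png',cv2.resize(im[120:245,70:240],None,fx=4.6,fy=4.6,interpolation=cv2.INTER_CUBIC))
d=snap('side'); cv2.imwrite('pics/d12.png',cv2.resize(d['color'][170:300,180:400],None,fx=3.6,fy=3.6,interpolation=cv2.INTER_CUBIC))
for uv,z in [((284,268),0),((283,200),.1),((283,265),0),((283,215),.1)]: print(uv,z,onz(d,uv,z))
E
```

```text
(284, 268) 0 [ 0.6333 -0.1659  0.    ]
(283, 200) 0.1 [ 0.6432 -0.0368  0.1   ]
(283, 265) 0 [ 0.6326 -0.1541  0.    ]
(283, 215) 0.1 [ 0.6336 -0.1122  0.1   ]
```

View pics/w12z.png

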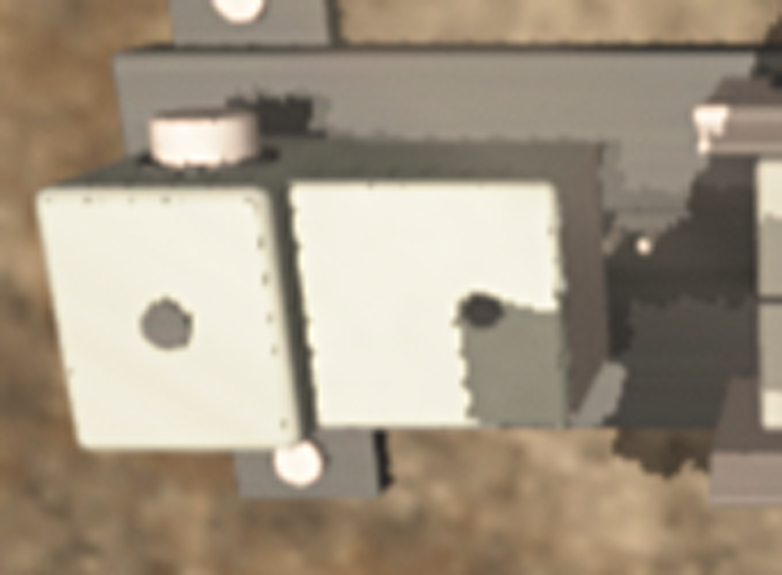

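View pics/d12.png

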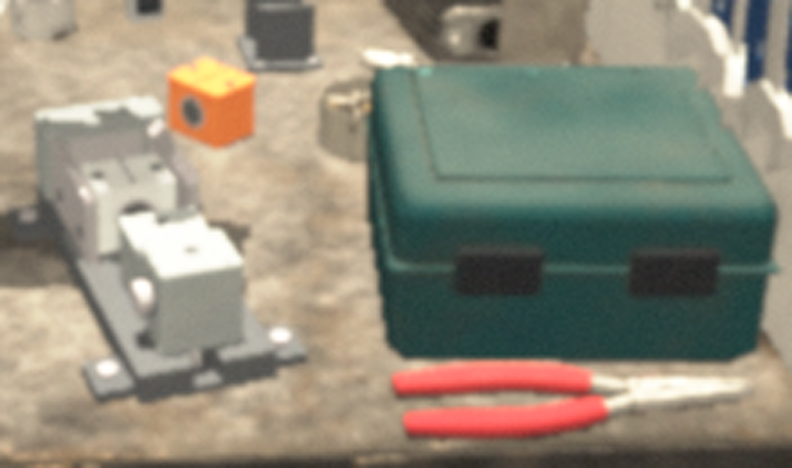

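The toolbox starts at x ≈ 0.633 m, so it is clear of the fingers (at most 0.576 m). I'll turn back 90° and go above the grip body.

```bash
python3 -m inch '0 10 0 0 0 0 0; 0 10 0 0 0 0 0; 0 10 0 0 0 0 0; 0 10 0 0 0 0 0; 0 10 0 0 0 0 0; 0 10 0 0 0 0 0; 0 10 0 0 0 0 0; 0 10 0 0 0 0 0; 0 10 0 0 0 0 0; 0 0 0 0 0 0 0'; python3 -m inch '0 0 0 0 0 -41 0; 0 0 0 0 0 -41 0; 0 0 0 1 0 -41 0; 0 0 0 0 0 0 0;0 0 0 0 0 0 0'
python3 - <<'E'
from h import *
from scipy.spatial.transform import Rotation as R
c=snap('wrist','w13.png'); print(rd()); o=bot.get_obs(); T=R.from_quat(o['tool_rot']).as_matrix(); print(T[:,0],T[:,2])
print(proj(c,o['eef_pos']-[0,0,o['eef_pos'][2]-.0755]))
for n in ['jaw_grip','button_cap','jaw_face']: print(n,[(np.round(x['point'],1).tolist(),round(x['conf'],2)) for x in bot.spot_point(n,'wrist')[:2]])
E
```

```text
clock: 24.12
eef_pos: [0.4858, -0.0487, 0.1738]
tool_rot: [-0.7, -0.101, 0.101, 0.7]
ft_force: [-0.2, 0.6, 0.3]
grip_width: 0.0854
clock: 24.75
eef_pos: [0.5211, -0.1662, 0.1738]
tool_rot: [-0.7, -0.1, 0.101, 0.7]
ft_force: [-0.9, 0.4, 0.5]
grip_width: 0.0852
[ 0.5214 -0.1656  0.1744  0.1519  0.1293  0.0191  0.0855]
[9.59410780e-01 2.82012287e-01 1.58573021e-04] [-2.82012277e-01  9.59410792e-01 -8.41772113e-05]
[257.75474837 194.54683224]
jaw_grip [([258.0, 187.3], 0.77)]
button_cap [([219.0, 188.1], 0.59)]
jaw_face [([258.7, 105.0], 0.57)]
```

View pics/w13.png

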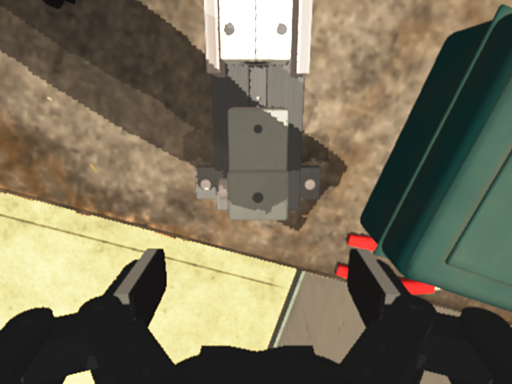

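```bash
python3 - <<'E'
from fit3 import *
c=snap('wrist'); im=c['color']; o=bot.get_obs()
cv2.imwrite('pics/w13z.png',cv2.resize(im[85:235,185:330],None,fx=4,fy=4,interpolation=cv2.INTER_CUBIC))
from scipy.spatial.transform import Rotation as R
T=R.from_quat(o['tool_rot']).as_matrix(); p=o['eef_pos']
for z in (.0755,.05): 
  P=np.array([p[0],p[1],z]); print(z,[proj(c,P+T[:,0]*a*.025+T[:,2]*b*.021).round(1).tolist() for a,b in [(-1,1),(1,1),(1,-1),(-1,-1),(0,0)]])
E
```

```text
0.0755 [[225.3, 169.3], [288.4, 169.3], [286.9, 218.6], [226.8, 218.6], [256.8, 194.6]]
0.05 [[228.1, 162.8], [285.5, 162.7], [284.2, 208.1], [229.4, 208.1], [256.8, 185.9]]
```

View pics/w13z.png

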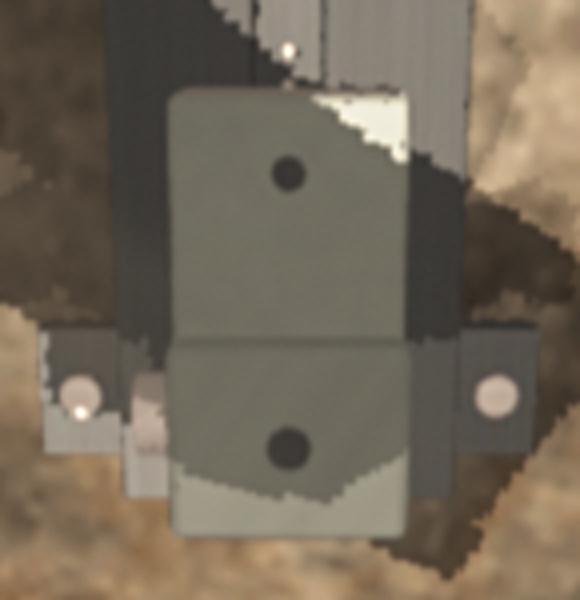

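The body outline matches the prediction within 1 px, with about 1 mm of lateral correction because of the camera bias. I'll descend to straddle it.

```bash
python3 -m inch '0 0 0 -1 0 0 0; 0 0 0 0 35 0 0; 0 0 0 0 35 0 0; 0 0 0 0 30 0 0; 0 0 0 0 20 0 0; 0 0 0 0 15 0 0; 0 0 0 0 8 0 0; 0 0 0 0 3 0 0; 0 0 0 0 0 0 0; 0 0 0 0 0 0 0'
python3 - <<'E'
from h import *
c=snap('wrist','w14.png'); print(rd())
s=snap('scene'); d=snap('side')
cv2.imwrite('pics/s14.png',cv2.resize(s['color'][190:300,210:330],None,fx=5,fy=5,interpolation=cv2.INTER_CUBIC))
cv2.imwrite('pics/d14.png',cv2.resize(d['color'][170:290,180:290],None,fx=5,fy=5,interpolation=cv2.INTER_CUBIC))
E
```

```text
clock: 26.55
eef_pos: [0.5212, -0.167, 0.029]
tool_rot: [0.7, 0.101, -0.1, -0.7]
ft_force: [-0.2, -0.4, -0.2]
grip_width: 0.0858
[ 0.5209 -0.1669  0.0287  0.116   0.0887  0.2444  0.0854]
```

View pics/w14.png

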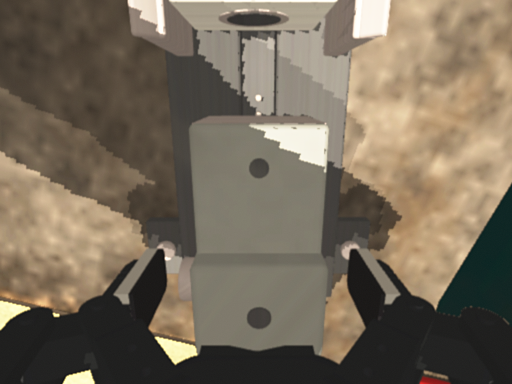

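View pics/s14.png

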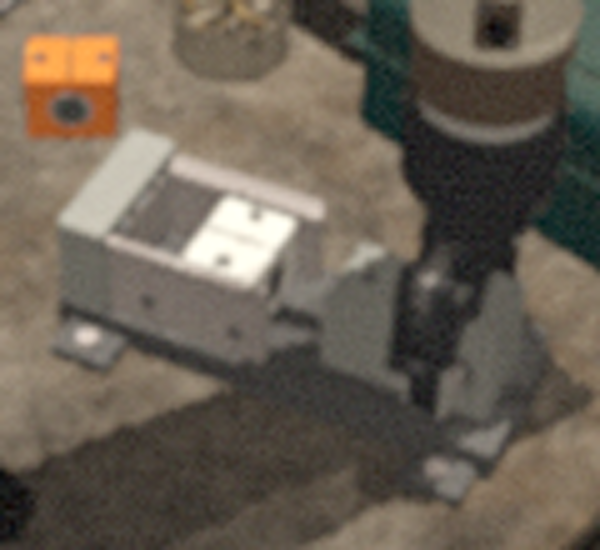

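View pics/d14.png

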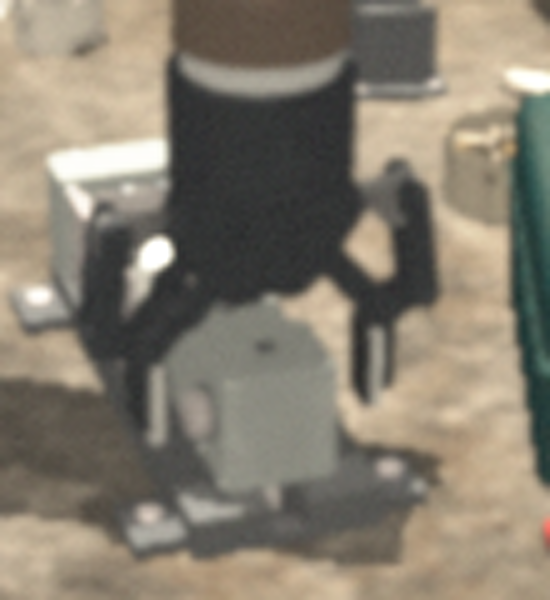

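The fingers straddle the grip body symmetrically, with the button at (185,278) beside the left pad. Now I'll pinch.

```bash
python3 -m inch '0 0 0 0 0 0 1; 0 0 0 0 0 0 1; 0 0 0 0 0 0 1; 0 0 0 0 0 0 1; 0 0 0 0 0 0 1; 0 0 0 0 0 0 1; 0 0 0 0 0 0 1'
python3 - <<'E'
from h import *
c=snap('wrist','w15.png'); print(rd())
E
```

```text
clock: 27.88
eef_pos: [0.5212, -0.167, 0.029]
tool_rot: [0.7, 0.101, -0.1, -0.7]
ft_force: [1.6, 0.8, 5.0]
grip_width: 0.0511
[ 0.5212 -0.167   0.029   1.374   0.6078  5.4607  0.051 ]
```

View pics/w15.png

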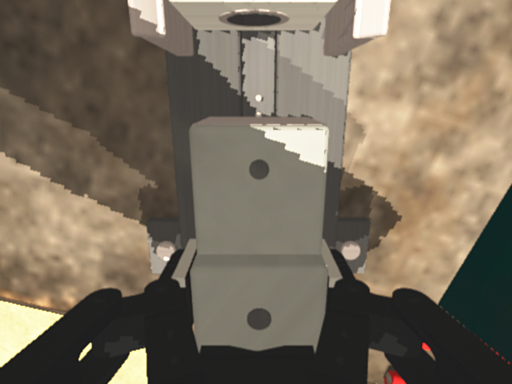

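The opening is 51 mm, so the button is fully in. I'll slide the jaw along vice +x, first a short way with a force check.

```bash
python3 -m inch '0 0 0 0 0 4 1; 0 0 0 0 0 8 1; 0 0 0 0 0 8 1; 0 0 0 0 0 0 1'; python3 -m inch '0 0 0 0 0 8 1; 0 0 0 0 0 8 1; 0 0 0 0 0 6 1; 0 0 0 0 0 6 1; 0 0 0 0 0 6 1; 0 0 0 0 0 0 1; 0 0 0 0 0 0 1'
python3 - <<'E'
from h import *
c=snap('wrist','w16.png'); print(rd())
E
```

```text
clock: 28.72
eef_pos: [0.5153, -0.1468, 0.029]
tool_rot: [-0.7, -0.101, 0.1, 0.7]
ft_force: [1.3, 3.0, 6.5]
grip_width: 0.0513
clock: 29.6
eef_pos: [0.5059, -0.1146, 0.029]
tool_rot: [0.7, 0.101, -0.1, -0.7]
ft_force: [0.7, 1.0, 6.6]
grip_width: 0.0506
[ 0.5058 -0.1146  0.0289  0.5959  1.0051  7.2397  0.051 ]
```

View pics/w16.png

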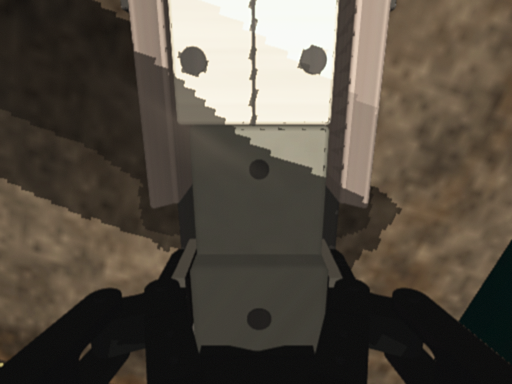

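The jaw moves freely and is now pushing the block, which stays square between the guides. I'll continue in smaller steps until the force rises.

```bash
python3 -m inch '0 0 0 0 0 6 1; 0 0 0 0 0 5 1; 0 0 0 0 0 3 1; 0 0 0 0 0 0 1'; python3 -m inch '0 0 0 0 0 2 1; 0 0 0 0 0 0 1; 0 0 0 0 0 0 1'; python3 -m inch '0 0 0 0 0 1 1; 0 0 0 0 0 0 1; 0 0 0 0 0 0 1'
```

```text
clock: 30.45
eef_pos: [0.502, -0.1017, 0.0289]
tool_rot: [0.7, 0.101, -0.1, -0.7]
ft_force: [1.0, -0.9, 6.2]
grip_width: 0.0508
clock: 30.82
eef_pos: [0.5016, -0.1, 0.0289]
tool_rot: [0.7, 0.101, -0.1, -0.699]
ft_force: [1.3, -1.2, 6.1]
grip_width: 0.0512
clock: 31.2
eef_pos: [0.5013, -0.0992, 0.029]
tool_rot: [0.701, 0.101, -0.1, -0.699]
ft_force: [1.0, -2.9, 6.5]
grip_width: 0.051
```

```bash
python3 -m inch '0 0 0 0 0 1 1; 0 0 0 0 0 0 1; 0 0 0 0 0 0 1'; python3 -m inch '0 0 0 0 0 1 1; 0 0 0 0 0 0 1; 0 0 0 0 0 0 1'; python3 -m inch '0 0 0 0 0 1 1; 0 0 0 0 0 0 1; 0 0 0 0 0 0 1'
python3 - <<'E'
from h import *
print(rd())
E
```

```text
clock: 31.58
eef_pos: [0.501, -0.0983, 0.0289]
tool_rot: [0.701, 0.1, -0.1, -0.699]
ft_force: [1.6, -1.5, 6.2]
grip_width: 0.0511
clock: 31.95
eef_pos: [0.5007, -0.0973, 0.0289]
tool_rot: [0.701, 0.1, -0.1, -0.699]
ft_force: [2.5, -2.3, 5.4]
grip_width: 0.051
clock: 32.33
eef_pos: [0.5005, -0.0964, 0.029]
tool_rot: [0.701, 0.101, -0.1, -0.699]
ft_force: [1.8, -1.8, 6.5]
grip_width: 0.0508
[ 0.5005 -0.0964  0.0289  1.6203 -1.8024  5.9749  0.051 ]
```

```bash
python3 -m inch '0 0 0 0 0 1 1; 0 0 0 0 0 1 1; 0 0 0 0 0 0 1; 0 0 0 0 0 0 1'; python3 -m inch '0 0 0 0 0 1 1; 0 0 0 0 0 0 1; 0 0 0 0 0 0 1'
python3 - <<'E'
from h import *
print(rd()); snap('wrist','w17.png')
s=snap('scene'); cv2.imwrite('pics/s17.png',cv2.resize(s['color'][190:300,210:330],None,fx=5,fy=5,interpolation=cv2.INTER_CUBIC))
E
```

```text
clock: 33.12
eef_pos: [0.5003, -0.0956, 0.029]
tool_rot: [0.701, 0.1, -0.099, -0.699]
ft_force: [3.1, -5.1, 4.4]
grip_width: 0.0507
clock: 33.5
eef_pos: [0.5003, -0.0956, 0.029]
tool_rot: [0.702, 0.1, -0.099, -0.698]
ft_force: [1.5, -8.3, 3.3]
grip_width: 0.0509
[ 0.5003 -0.0956  0.029   2.6866 -8.3888  3.7151  0.0509]
```

View pics/s17.png

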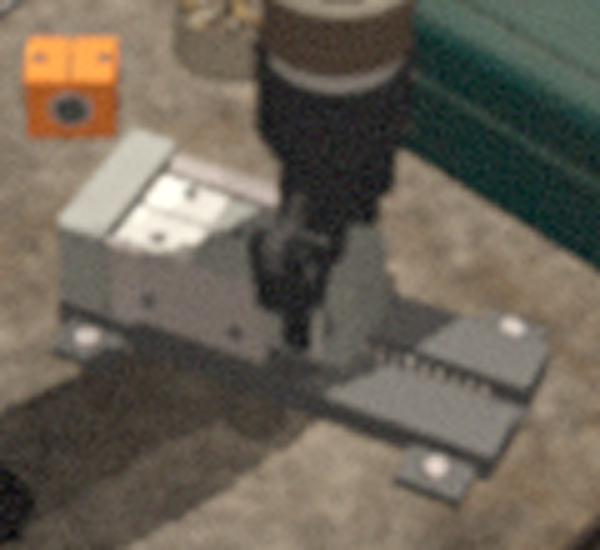

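View pics/w17.png

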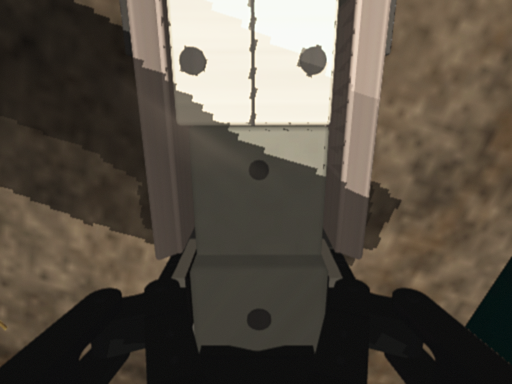

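The jaw has stalled with the TCP stationary and the reaction up to 8 N, and the block is against the fixed jaw. I'll release.

```bash
python3 -m inch '0 0 0 0 0 0 0; 0 0 0 0 0 0 0; 0 0 0 0 0 0 0; 0 0 0 0 0 0 0; 0 0 0 0 0 0 0; 0 0 0 0 0 0 0'
python3 - <<'E'
from h import *
print(rd()); snap('wrist','w18.png')
d=snap('side'); cv2.imwrite('pics/d18.png',cv2.resize(d['color'][170:290,180:290],None,fx=5,fy=5,interpolation=cv2.INTER_CUBIC))
E
```

```text
clock: 34.65
eef_pos: [0.4991, -0.0928, 0.0283]
tool_rot: [-0.7, -0.1, 0.1, 0.7]
ft_force: [-1.0, 0.8, 0.3]
grip_width: 0.085
[ 0.4991 -0.0929  0.0283  0.1903 -0.131   0.0594  0.0853]
```

View pics/w18.png

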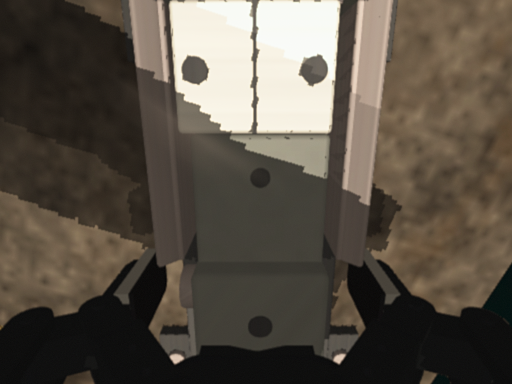

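View pics/d18.png

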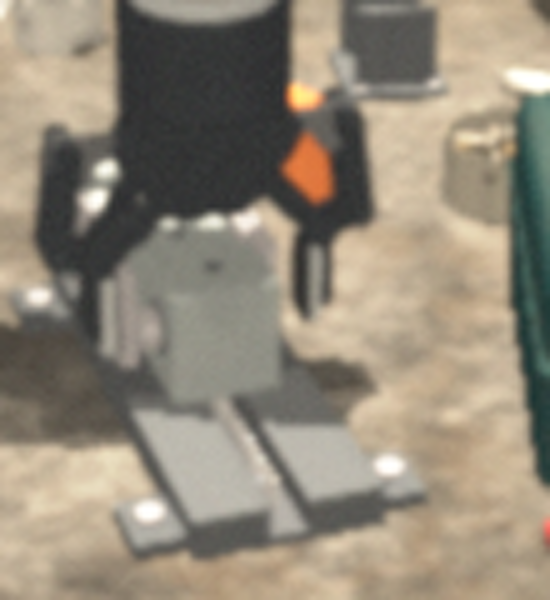

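Force is zero, the button is visibly out at (186,285) and the fingers are open. I'll back off 3 mm, rise clear and inspect.

```bash
python3 -m inch '0 0 0 0 0 -3 0; 0 0 0 0 -10 0 0; 0 0 0 0 -30 0 0; 0 0 0 0 -40 0 0; 0 0 0 0 -40 0 0; 0 0 0 0 -40 0 0; 0 0 0 0 0 0 0; 0 0 0 0 0 0 0'
python3 - <<'E'
from h import *
print(rd()); c=snap('wrist','w19.png')
cv2.imwrite('pics/w19z.png',cv2.resize(c['color'][40:250,180:340],None,fx=3.6,fy=2.85,interpolation=cv2.INTER_CUBIC))
for n in ['scene','side']: snap(n,n+'19.png')
E
```

```text
clock: 36.05
eef_pos: [0.4996, -0.0958, 0.1885]
tool_rot: [0.7, 0.1, -0.1, -0.7]
ft_force: [-0.7, 0.4, -0.5]
grip_width: 0.0858
[ 0.499  -0.0957  0.1872  0.0719 -0.1943 -0.0372  0.0853]
```

View pics/w19.png

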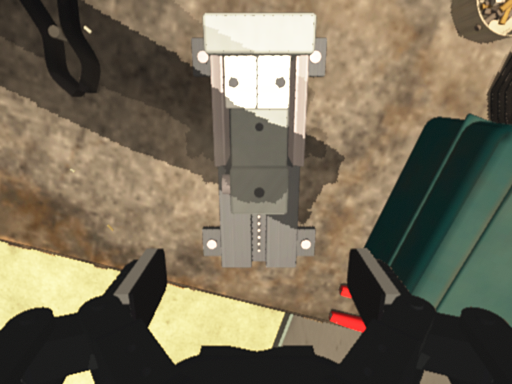

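View pics/scene19.png

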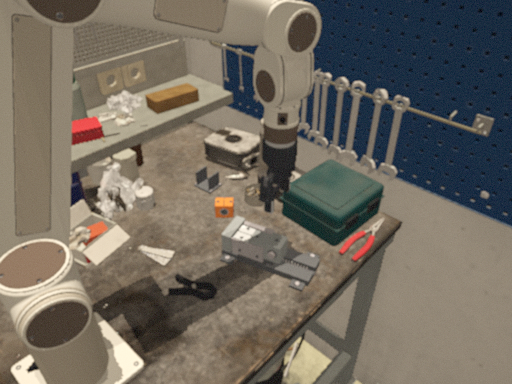

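View pics/w19z.png

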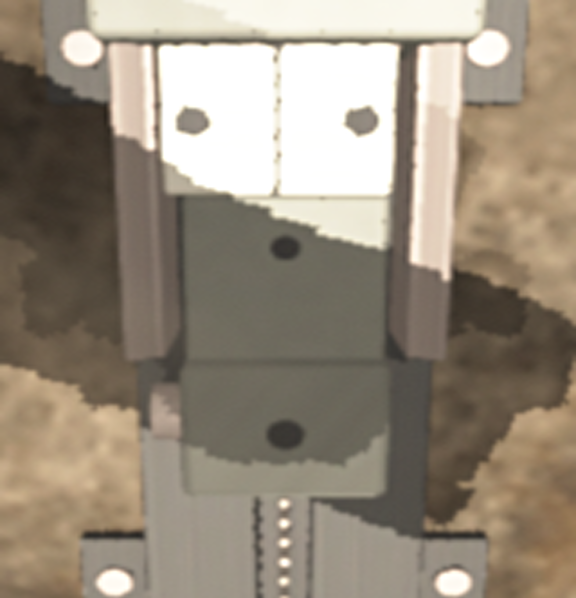

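```bash
python3 - <<'E'
from fit3 import *
c=bot.camera('wrist')
a=lambda u,v:np.array([u/3.6+180-.36,v/2.85+40-.32])
P=lambda u,v,z:onz(c,a(u,v),z)
print('body width',np.linalg.norm(P(183,480,.0755)-P(390,480,.0755)),'button proj',np.linalg.norm(P(162,412,.05)-P(184,412,.05)))
im=c['color']; cv2.imwrite('pics/w20z.png',cv2.resize(im[150:230,205:310],None,fx=7,fy=7,interpolation=cv2.INTER_CUBIC))
E
```

```text
body width 0.050023564378312256 button proj 0.005710160611149545
```

View pics/w20z.png

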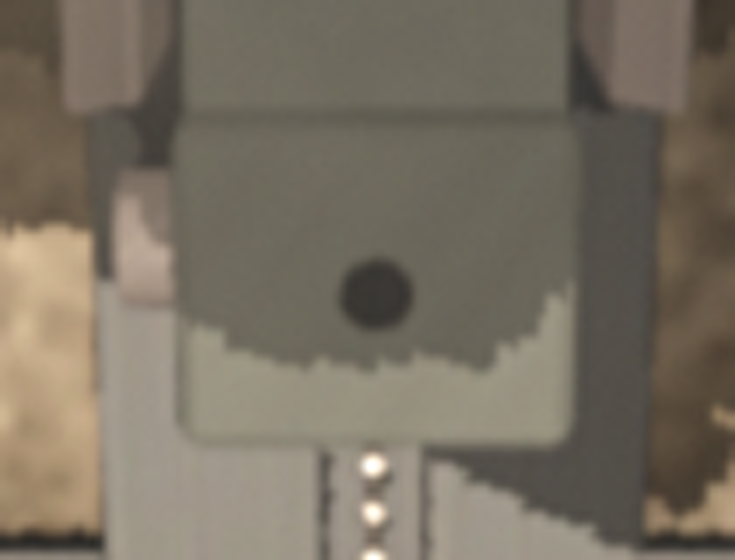

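The button protrudes as far as at the start (0.156 of the body width, against 0.16). No gap shows between jaw, block and fixed jaw, and the robot is clear. I'll check the bystanders and hand in.

```bash
python3 - <<'E'
from h import *
a=cv2.imread('pics/side0.png'); b=cv2.imread('pics/side19.png')
for n in ['bolt_tin','piston','pliers_red','spark_plug']:
    c=bot.camera('side'); r=bot.spot_point(n,'side'); print(n,[(np.round(x['point'],1).tolist(),round(x['conf'],2)) for x in r[:1]])
print(bot.get_obs()['joint_vel'].round(3), bot.job_done())
E
```

```text
bolt_tin []
piston [([192.5, 179.2], 0.57)]
pliers_red [([343.8, 284.2], 0.82)]
spark_plug [([291.4, 193.3], 0.37)]
the job is handed in; nothing more can be done
[ 0.001  0.001  0.001  0.001 -0.001 -0.001] None
```

The job is done and handed in at about 36 s. I took the block from the rack by its y faces, set it down on the bench and regripped it by its x faces. I then laid it flat between the vice guides and let go. I pinched the thumb button in, slid the jaw about 74 mm until it stalled at about 8 N, and released it.

**Last checks**
- **Clamping:** the wrist picture showed no gap between sliding jaw, block and fixed jaw, and the block was square between the guides.
- **Button:** it stands out as far as at the start (protrusion 0.156 of the body width, against 0.16 before).
- **Robot:** the gripper was open and clear of everything, with the wrist force at zero.
- **Bystanders:** the networks placed the piston, pliers and spark plug within about 6 px of where they were. The bolt tin was not detected in the final side view. I saw no contact with it, but did not confirm its position by measurement.

**Checks that disagreed**
- **Wrist camera:** its pictures read about 2% small, and my estimates of the block's position across the vice differed by 1 to 2 mm. I shifted the block 1.7 mm to correct this, and it went in without contact forces.
- **Jaw travel:** the start value was unclear. The picture fit gave about 7 mm, while the travel to the stall implies about 6.5 mm. I therefore judged the last notch by the stall and the button springing out, not by a direct reading.

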